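# Add the last disc spring to a core insert's spring pack

## Task

The core insert in the toggle clamp needs its fourth disc spring: take the one standing on edge in the V-block and put it on the insert's shank the right way round, so that the springs go on alternating (its wide rim against the wide rim of the outermost spring, its narrow crown outwards). Push it along the shank until it sits square against the pack and leave it there, without disturbing the polishing stick, the magnet base or the tin.

Things in the scene. Friction and masses are not known exactly. Their poses are not given: they have to be found in the camera images.
- spring_center (a point): The loose disc spring, a dark grey steel conical ring: outside dia 70 mm, bore 36, plate 5.5 thick, 10 high over all, 110 g. Point on its axis, half-way through its height. Its x axis is its own axis, from the wide rim (hollow side) to the narrow crown (bulging side). At the start it stands on edge, x level, this point 56 mm above the bench, top edge 91 mm, upper 41 mm clear of the V-block.
- spring_crown (a point): Centre of the loose spring's crown end: on its axis, 5 mm from spring_center towards the crown. The ring is 17 mm wide from bore to rim and slants by 15 degrees, so when pinched near its top edge it may swing by that much to lie flat on the finger pads.
- vblock: Aluminium V-block, loose, 66 mm wide (x), 90 mm long (y, along the groove), 50 mm high, 0.6 kg, origin under its centre. A slot 11 mm wide and 11 mm deep in the bottom of the V holds the spring on edge, about half-way along; the spring's x axis is along the block's x.
- clamp: Cast iron toggle clamp fixed to the bench, holding the core insert: an 80 mm square steel flange from which a level round shank points to -y. Origin on the bench, under the shank's axis, in the flange's outward face. On the shank against the flange sit three springs like the loose one (fixed), alternating. Behind the flange (+y) the clamp's arm is 146 mm and its handle 240 mm high.
- seat (a point): On the axis of the three seated springs, 57.5 mm above the bench, in the plane of the outermost one's wide rim, which faces outwards, 30 mm from the flange. Axes as the clamp's: -y points outwards along the shank. Here belongs the fourth spring's wide rim: its centre then lies 5 mm and its crown end 10 mm outwards (-y) of here, its own x axis along this -y.
- shank_tip (a point): Centre of the shank's free end, 60 mm above the bench, 72 mm outwards of the seat (axes as the clamp's, -y outwards). The shank is 31 mm in diameter, its last 16 mm taper to 15 mm at the end. A spring left on it hangs 2.5 mm low and slides under a light push. Nothing stands beside or under the shank outwards of the pack.
- stick: Bystander: black acrylic polishing stick, lying flat, 173 mm long, 12.5 x 8 mm, loose, origin on the underside 75 mm from its square end.
- magnet_base: Bystander: brass-coloured magnet base, 50 x 44 mm block 46 mm high with a switch knob on its -x side, 54 mm high over all, loose, origin under its centre.
- tin: Bystander: flat round steel compound tin, 63 mm diameter, 26 mm high, loose, origin under its centre.
Things that resemble listed ones, but are neither listed nor needed, are in the scene too. Leave any red or yellow look-alike of the part that bears spring_center alone.

How it is judged:
By the outcome, as a careful person would: the job done as asked, in the order asked, and still so for the second after the job is handed in, with the robot touching nothing.
It also fails if it takes over 48 s, if anything falls off the work surface, if the arm or the gripper's body presses on something with over 40 N, if the wrist force passes 120 N, or if a joint passes its speed limit or range.

## Robot

A 6-joint arm with a two-finger parallel gripper is mounted at the origin on the work surface. World frame = base frame: x ahead of the robot, y to its left, z up, the work surface at z = 0. Lengths are in m, angles in rad, forces in N, time in s.
With the tool pointing down it reaches from about 0.3 to 0.775 m from the base axis. Payload 14.6 kg.
Tool frame: the origin (TCP) lies on the mounting face of the last link; the fingertips stand 199 mm ahead of it and the grasp point (between the pads) lies 180 mm ahead of it; z points along the fingers, y is the direction in which the jaws open and shut (so a half turn about z gives the same grasp; the last joint's range is limited). The gripper opens to 94 mm and grips with 3 to 60 N. Pads are 16 mm wide; open, the fingers measure 119 mm over their backs; the gripper's body (75 mm by 177 mm) begins 78 mm behind the grasp point.
Start: joints at [-1.215, 0.3, 1.521, -0, 1.321, -0.067], TCP at [0.226, -0.502, 0.405] pointing down, gripper open.
Joint ranges: [-3.03, 3.03], [-0.79, 2.21], [0.23, 2.52], [-1.04, 4.18], [0, 3.07], [-2.55, 2.55]. Speed limits (rad/s): [2.22, 2.22, 2.57, 3.14, 3.14, 3.14].

## Interface

Orientations are given as [roll, pitch, yaw] about the fixed x, y, z axes, in that order (R = Rz(yaw) Ry(pitch) Rx(roll)).
In Python, from station import sensors, vision, job gives the robot as it stands. The module is installed in compiled form; this text tells all that it offers.
- The arm moves only by the tool arm_command, never from a script. Its argument "plan" is one flat list of numbers, 5 for each row, row after row: the closure, from -1 (fully open) to 1 (shut), so that 0 is half open, then the shift along the world's x, y, z scaled (see below), then the turn about the world's z scaled (see below). A call has 1 to 20 rows; each row is the pose to reach, as a shift and turn from the pose commanded when the call began; what a row does not reach only later rows make up. The controller multiplies each number of a shift by 400 mm and each number of a turn by 120 degrees. A row lasts 1/10 s, in which the tool goes at most 50 mm and 8.59 degrees, less where a joint would pass 70% of its speed; a pose out of reach is approached as far as the arm can. A call with a number of a shift or a turn outside -1 to 1 is refused whole. A call with a gripper value outside its range is refused whole. The fingers move at their own pace and stop on an object; "newtons" is the grip in N (left out, the last holds). Time passes only in rows, so rows that repeat a pose let the fingers close. It gives the time, the measured TCP pose, the force and the opening at its end, in the units of the state.
- sensors.get_obs(): the state, without advancing time (a new reading comes with each control period).
- vision.camera(name): name is "scene" or "top" or "wrist"; returns the picture (480x640x3 uint8, blue, green, red); there is no depth.
- vision.camera_params(name): a dict with "intrinsics" (3x3 intrinsics, pixels), "rvec" (rotation vector, rad) and "tvec" (3), from world to camera coordinates, as OpenCV has them. Camera axes: x right, y down, z forward; pixel columns grow to the right and rows downward; lengths in m; the calibration is good to about 2 mm. A picture is of the moment at which its call begins: read the wrist's pose just before it. camera_params takes no time and is no camera call; for the wrist camera it gives the pose at the moment of the call.
- job.hand_in(): hands the job in, once; it reports no verdict.
Trained networks look in the newest picture that a camera, given by its name, has taken for a name from the list of things; names that differ only in an ending like _2 or _b are one class to them, and where a whole thing is asked for, a point or a joint stands for the part that bears it (a point fixed in the world has none). Each returns a list of dicts, best first, with "confidence" (0 to 1); they miss things now and then, are a little off and sometimes report something else, mostly with a low value. They report only what shows in the picture. A call takes as long as a camera call. They do not tell look-alikes from the thing itself.
- vision.search_frame(name, camera): "at" ([row, column] in pixels, amid what is visible of it).
- vision.silhouettes(name, camera): "mask" (480x640 bool, what is visible of it) and "at" ([row, column] in pixels, amid what is visible of it).
- vision.pinpoint(name, camera): "at" ([row, column] in pixels: a listed point, or the origin of a listed thing).
The state is a dict: "time_s": time; "qpos": joint angles; "joint_vel": joint speeds; "tau": joint torques, N m; "ee_pos": TCP position; "eef_rot": TCP orientation; "force": force on the tool from outside, world axes, zero at the start; "moment": the same for the moment, N m; "grip_width": finger opening in m.
Only numpy, scipy, OpenCV 4.12 (cv2) and the standard library are available. Lean on these libraries where they do the work, as an engineer would, in place of code of your own. Each camera call takes 0.05 s, during which the arm holds its last target.

## Working session

There is one attempt and no reset: what is moved stays moved. The work goes in short steps, Python scripts to look and compute and a tool call to move; the robot and the scene stay as the last step left them, time stands still between calls to the robot, and variables do not carry over. Pictures are saved under pics/ and viewed, and the job is handed in when it is done.

Besides the shell and the picture viewer there is one more tool, called after "Call:" by a JSON object that holds its "api" and its "payload". arm_command: Moves the arm, as the interface text tells. Its arguments: {"type":"object","properties":{"plan":{"type":"array"},"newtons":{"type":"number"}},"required":["plan"]}

```bash
mkdir -p pics; python3 - <<'E'
from station import sensors, vision, job
import cv2,numpy as np
print(sensors.get_obs())
for c in ["scene","top","wrist"]:
    im=vision.camera(c); cv2.imwrite(f"pics/{c}0.png",im)
    p=vision.camera_params(c); print(c,p)
    for n in ["spring_center","spring_crown","vblock","clamp","seat","shank_tip","stick","magnet_base","tin"]:
        r=vision.pinpoint(n,c); print(n,[(np.round(d['at']).tolist(),round(d['confidence'],2)) for d in r[:4]])
print(sensors.get_obs()['time_s'])
E
```

```text
{'time_s': 0.0, 'qpos': array([-1.21460300e+00,  3.00447362e-01,  1.52160909e+00, -4.17361511e-06,
        1.32064772e+00, -6.65818086e-02]), 'joint_vel': array([ 0.00101609, -0.00082284,  0.00071052, -0.00035276,  0.00191696,
        0.00049841]), 'tau': array([-3.07143000e-04, -5.31807518e+01, -3.52734876e+01,  7.08905468e-02,
        2.45118613e-02, -8.67031895e-05]), 'ee_pos': array([ 0.22565342, -0.50153468,  0.40408737]), 'eef_rot': array([-3.14048333e+00, -6.99186234e-05,  4.22776128e-01]), 'force': array([ 0.0434894 , -0.68107974,  0.11195981]), 'moment': array([-0.00665384,  0.00294454, -0.03844099]), 'grip_width': 0.09380897001127855}
scene {'intrinsics': array([[572.96141877,   0.        , 325.62809597],
       [  0.        , 572.96141877, 239.50552988],
       [  0.        ,   0.        ,   1.        ]]), 'rvec': array([ 1.00229129,  2.2259186 , -1.21172675]), 'tvec': array([ 0.40694673, -0.09866827,  1.34720325])}
spring_center [([207.0, 277.0], 0.84), ([261.0, 268.0], 0.8), ([216.0, 354.0], 0.72), ([211.0, 304.0], 0.71)]
spring_crown [([210.0, 305.0], 0.9), ([257.0, 353
[... 733 characters left out ...]
, 0.88), ([352.0, 370.0], 0.87), ([279.0, 392.0], 0.72), ([204.0, 375.0], 0.68)]
vblock [([275.0, 389.0], 0.94)]
clamp [([226.0, 196.0], 0.96)]
seat [([226.0, 204.0], 0.7)]
shank_tip [([228.0, 250.0], 0.97)]
stick [([151.0, 285.0], 0.83)]
magnet_base [([154.0, 402.0], 0.84)]
tin [([242.0, 475.0], 0.79)]
wrist {'intrinsics': array([[426.64544152,   0.        , 321.46865323],
       [  0.        , 426.64544152, 236.59324014],
       [  0.        ,   0.        ,   1.        ]]), 'rvec': array([-2.44744536,  1.58163683,  0.20964018]), 'tvec': array([-0.54984632, -0.02742918,  0.39139774])}
spring_center []
spring_crown []
vblock []
clamp []
seat []
shank_tip []
stick []
magnet_base []
tin []
1.5
```

View pics/scene0.png

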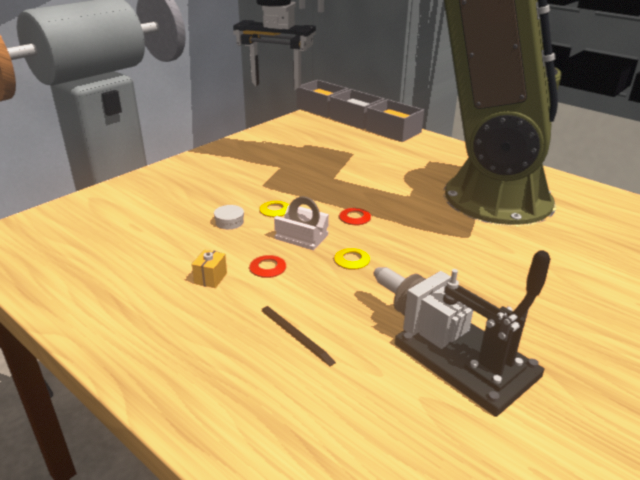

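View pics/top0.png

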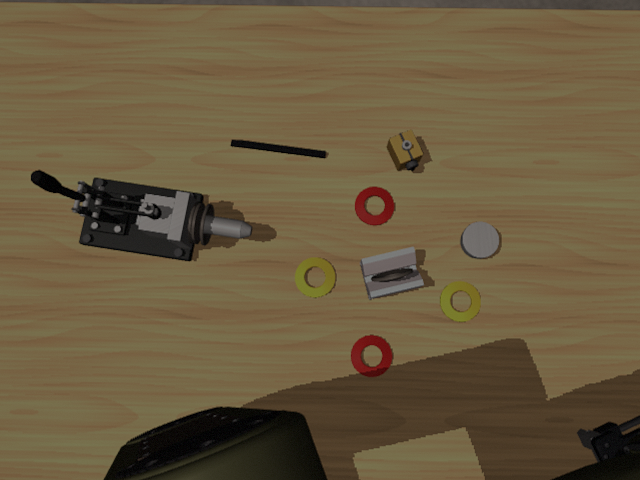

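View pics/wrist0.png

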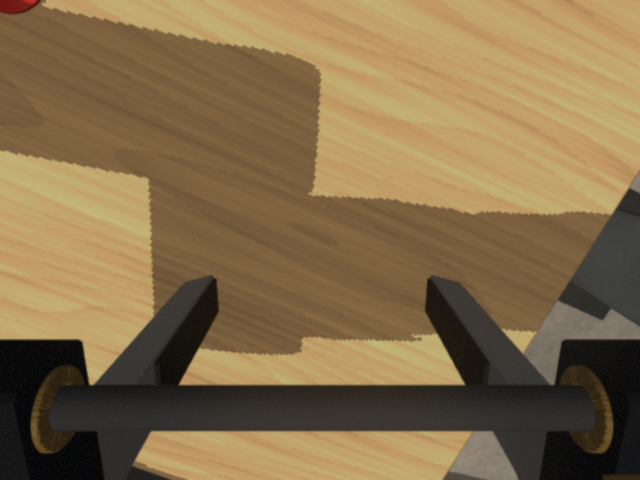

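```bash
cat > h.py <<'E'
import cv2,numpy as np
from station import vision
def cam(c):
    p=vision.camera_params(c);R=cv2.Rodrigues(p['rvec'])[0];return np.array(p['intrinsics']),R,np.array(p['tvec']).ravel()
def ray(c,at,P=None):
    K,R,t=P or cam(c); d=R.T@np.linalg.solve(K,[at[1],at[0],1]);return -R.T@t,d
def onz(c,at,z,P=None):
    o,d=ray(c,at,P);return o+d*(z-o[2])/d[2]
def proj(c,X,P=None):
    K,R,t=P or cam(c);u=K@(R@np.asarray(X,float)+t);return np.array([u[1]/u[2],u[0]/u[2]])
def tri(l):
    A=np.zeros((3,3));b=np.zeros(3)
    for c,at in l:
        o,d=ray(c,at);d/=np.linalg.norm(d);M=np.eye(3)-np.outer(d,d);A+=M;b+=M@o
    return np.linalg.solve(A,b)
E
python3 - <<'E'
from h import *
im=cv2.imread('pics/scene0.png')
cv2.imwrite('pics/s_crop.png',cv2.resize(im[160:360,200:440],None,fx=3,fy=3,interpolation=cv2.INTER_CUBIC))
im=cv2.imread('pics/top0.png')
cv2.imwrite('pics/t_crop.png',cv2.resize(im[130:380,170:500],None,fx=2.4,fy=2.4,interpolation=cv2.INTER_CUBIC))
for n,a in dict(c304=(304,464),c277=(277,315),c351=(351,370),c278=(278,388)).items(): print(n,onz('top',a,.056))
print('tip',onz('top',(228,250),.06),tri([('top',(228,250)),('scene',(266,375))]))
print('seat',onz('top',(226,204),.0575),tri([('top',(226,204)),('scene',(292,408))]))
print('clamp',onz('top',(226,196),0),onz('scene',(329,415),0))
print('vb',onz('top',(275,389),0),onz('scene',(241,300),0))
print('mag',onz('top',(154,402),0),'tin',onz('top',(242,475),0),'stick',onz('top',(151,285),0))
E
```

```text
c304 [ 0.38683163 -0.33867932  0.056     ]
c277 [ 0.4275258  -0.09530633  0.056     ]
c351 [ 0.30938945 -0.1857489   0.056     ]
c278 [ 0.42758826 -0.2151016   0.056     ]
tip [0.50715367 0.01382299 0.06      ] [0.50556157 0.01141725 0.07114654]
seat [0.50994426 0.09081394 0.0575    ] [0.51167703 0.08760123 0.05831262]
clamp [0.52120063 0.11744588 0.        ] [0.52283393 0.11133607 0.        ]
vb [ 0.43913575 -0.22273957  0.        ] [ 0.45388742 -0.21432921  0.        ]
mag [ 0.65881949 -0.24706426  0.        ] tin [ 0.49955169 -0.37398022  0.        ] stick [ 0.66145863 -0.03595769  0.        ]
```

View crops.

Candidates for the spring (scene row, col): the dark grey ring on edge in the V-block (211,304), red rings (216,354) and (266,268), and yellow rings (208,275) and (258,352). The grey ring in the V-block fits the description. I'll check it in close crops.

View pics/s_crop.png

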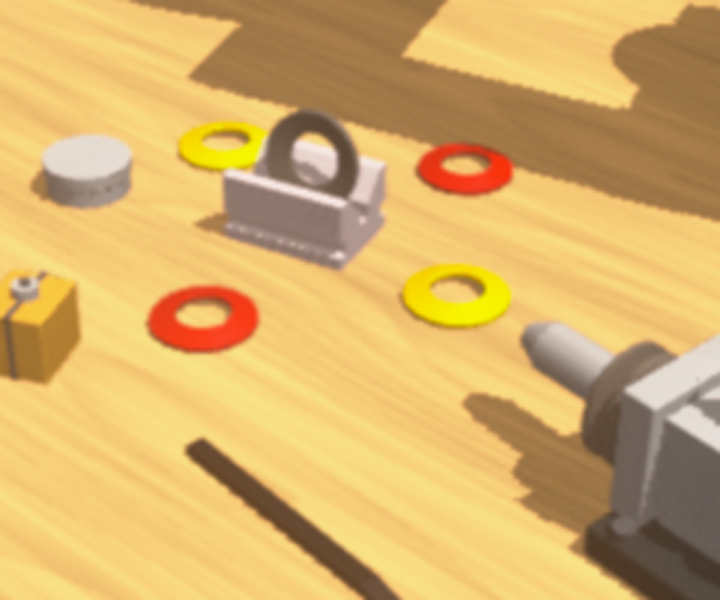

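View pics/t_crop.png

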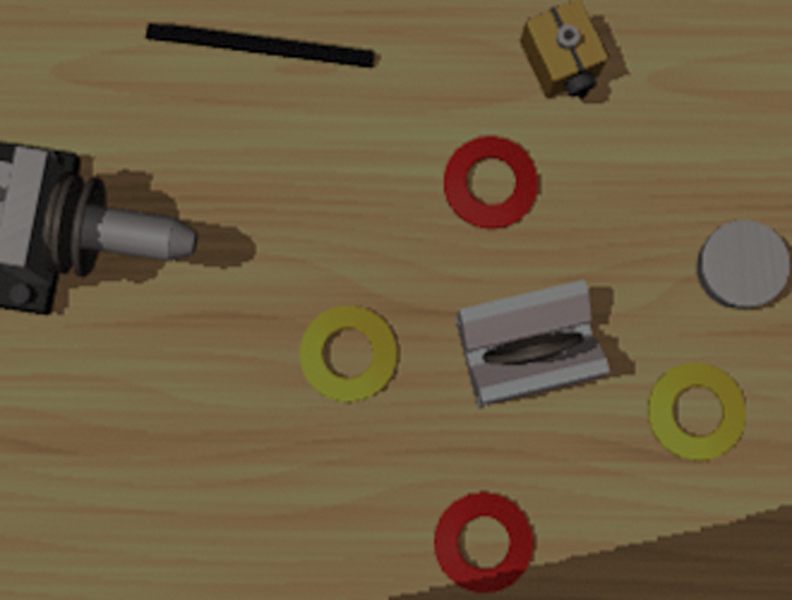

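The crops confirm the choice. The grey ring stands on edge in the V-block's slot, and the red and yellow rings lie flat. The face towards the scene camera looks evenly shaded, so I can't tell which side the crown is on. Next I'll work out the geometry for a wrist view.

```bash
python3 - <<'E'
from h import *
from station import sensors
from scipy.spatial.transform import Rotation as Ro
o=sensors.get_obs()
K,R,t=cam('wrist');C=-R.T@t
T=Ro.from_euler('xyz',o['eef_rot']).as_matrix()
print('cam in tool',T.T@(C-o['ee_pos']),'fwd',T.T@R.T@[0,0,1],'right',T.T@R.T@[1,0,0])
for c in['scene','top']:
    K,R,t=cam(c);print(c,-R.T@t,R.T@[0,0,1])
def tp(x,y): return (130+y/2.4,170+x/2.4)
# vblock top corners z=.05 in t_crop
for p in [(460,312),(585,282),(608,370),(480,405)]: print('vb top',onz('top',tp(*p),.05))
for p in [(484,357),(582,340)]: print('spring ends', onz('top',tp(*p),.056))
for p in [(195,240)]: print('tip',onz('top',tp(*p),.06))
for p in [(100,208),(178,222),(95,250),(170,260)]: print('shank edge',onz('top',tp(*p),.06))
a=onz('top',(304,464),.003)
# which colour ring side check: project crown vs center for +x / -x
s=tri([('top',(278,388)),('scene',(211,304))]);print('s',s)
for n in ['spring_center','spring_crown']: pass
E
```

```text
cam in tool [7.53644391e-02 6.13846398e-05 1.98873102e-02] fwd [-2.59610572e-01 -4.77137040e-04  9.65713272e-01] right [4.83855236e-04 9.99999688e-01 6.24150919e-04]
scene [1.172467   0.46492537 0.63203102] [-0.64328838 -0.54656822 -0.53613734]
top [ 0.32111161 -0.11545084  1.00514828] [ 0.16974411  0.00264451 -0.98548462]
vb top [ 0.45764858 -0.17213739  0.05      ]
vb top [ 0.47991398 -0.25881851  0.05      ]
vb top [ 0.4188843  -0.27392104  0.05      ]
vb top [ 0.3936341  -0.18606578  0.05      ]
spring ends [ 0.42596985 -0.18830642  0.056     ]
spring ends [ 0.43862046 -0.25540968  0.056     ]
tip [0.50380628 0.01162794 0.06      ]
shank edge [0.52545652 0.07830582 0.06      ]
shank edge [0.51632287 0.02385218 0.06      ]
shank edge [0.49580002 0.08033871 0.06      ]
shank edge [0.48953312 0.02833952 0.06      ]
s [ 0.43025775 -0.21857792  0.05809487]
```

Call:
{"api": "arm_command", "payload": {"plan": [-0.2, 0.526, 0.699, -0.16, 0.675, -0.2, 0.526, 0.699, -0.16, 0.675, -0.2, 0.526, 0.699, -0.16, 0.675, -0.2, 0.526, 0.699, -0.16, 0.675, -0.2, 0.526, 0.699, -0.16, 0.675, -0.2, 0.526, 0.699, -0.16, 0.675, -0.2, 0.526, 0.699, -0.16, 0.675, -0.2, 0.526, 0.699, -0.16, 0.675, -0.2, 0.526, 0.699, -0.16, 0.675, -0.2, 0.526, 0.699, -0.16, 0.675, -0.2, 0.526, 0.699, -0.16, 0.675, -0.2, 0.526, 0.699, -0.16, 0.675]}}

```text
time_s: 2.7
ee_pos: [0.436, -0.222, 0.3407]
eef_rot: [3.142, 0.0, 1.834]
force: [-0.1, 0.1, 0.5]
grip_width: 0.0565
```

```bash
python3 - <<'E'
from h import *
from station import sensors
o=sensors.get_obs();print(o['time_s'],o['ee_pos'],o['eef_rot'],o['grip_width'],o['force'])
P=cam('wrist');np.savez('w1.npz',*P)
im=vision.camera('wrist');cv2.imwrite('pics/w1.png',im)
for n in ['spring_center','spring_crown','vblock']:
    print(n,[(np.round(d['at'],1).tolist(),round(d['confidence'],2)) for d in vision.pinpoint(n,'wrist')])
E
```

```text
2.7 [ 0.43602991 -0.22202958  0.3406983 ] [3.14151672e+00 7.44567790e-05 1.83408655e+00] 0.056458624442335306 [-0.06722408  0.10989345  0.53396733]
spring_center [([239.2, 315.4], 0.74)]
spring_crown [([237.6, 309.3], 0.81)]
vblock [([221.0, 325.4], 0.89)]
```

View pics/w1.png

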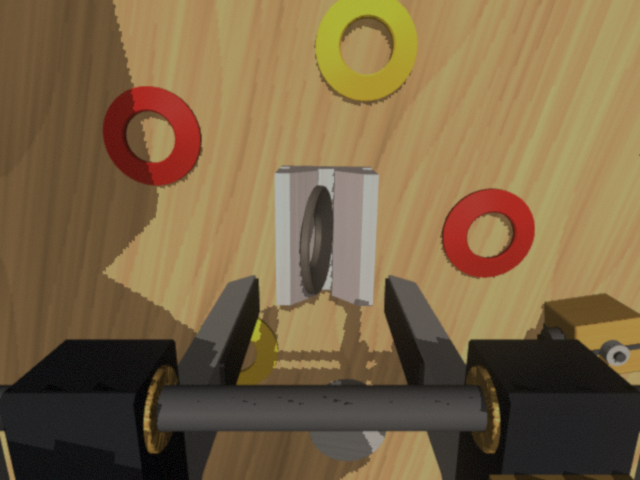

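```bash
python3 - <<'E'
from h import *
im=cv2.imread('pics/w1.png')
cv2.imwrite('pics/w1c.png',cv2.resize(im[155:315,255:400],None,fx=3.7,fy=3.7,interpolation=cv2.INTER_CUBIC))
P=[np.load('w1.npz')[k] for k in('arr_0','arr_1','arr_2')]
C=-P[1].T@P[2];print('cam',C)
for p in [(240,325.5),(239,315.4)]:print(onz('w',p,.056,P))
for p,z in [((168,277),.05),((168,377),.05),((304,277),.05),((303,371),.05),((185,323),.08),((292,311),.056)]:print(p,onz('w',p,z,P))
# predicted outline of rim & crown for both hypotheses
out=cv2.resize(im[155:315,255:400],None,fx=3.7,fy=3.7,interpolation=cv2.INTER_CUBIC)
both=[]
yaw=np.radians(15.2)
for s in(1,-1):
    o2=out.copy();c=np.array([.436,-.222,.056]);ax=np.array([np.cos(yaw),np.sin(yaw),0])*s
    l=np.cross([0,0,1],ax)
    for off,r,col in[(-.005,.035,(0,0,255)),(.0045,.018,(0,255,0)),(.005,.0195,(0,255,0)),(-.0045,.0345,(255,0,0))][:3]:
        q=[]
        for a in np.linspace(0,2*np.pi,60):
            u=proj('w',c+off*ax+r*(np.cos(a)*l+np.sin(a)*np.array([0,0,1])),P);q.append([(u[1]-255)*3.7,(u[0]-155)*3.7])
        cv2.polylines(o2,[np.int32(q)],True,col,1)
    both.append(o2)
big=np.hstack(both);cv2.imwrite('pics/w1h.png',cv2.resize(big,None,fx=.74,fy=.74))
E
```

```text
cam [ 0.4167865  -0.14945053  0.32079878]
[ 0.43808216 -0.2193755   0.056     ]
[ 0.43163329 -0.22042798  0.056     ]
(168, 277) [ 0.39668855 -0.1835408   0.05      ]
(168, 377) [ 0.45749887 -0.16710808  0.05      ]
(304, 277) [ 0.41842947 -0.27358768  0.05      ]
(303, 371) [ 0.48045741 -0.25603519  0.05      ]
(185, 323) [ 0.42629053 -0.18225716  0.08      ]
(292, 311) [ 0.43821278 -0.25653152  0.056     ]
```

View pics/w1c.png

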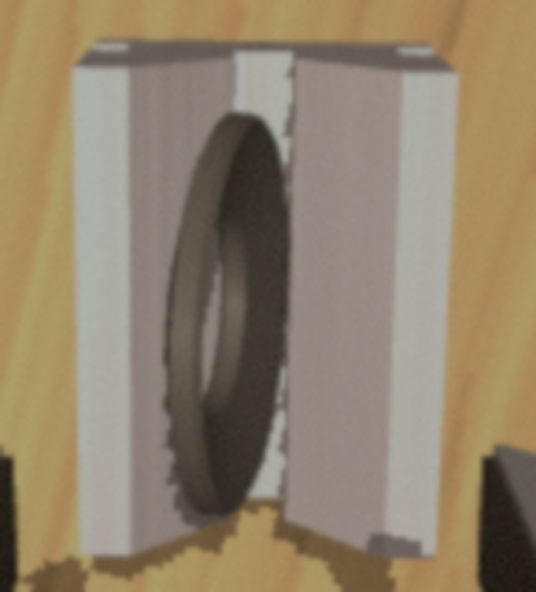

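View pics/w1h.png

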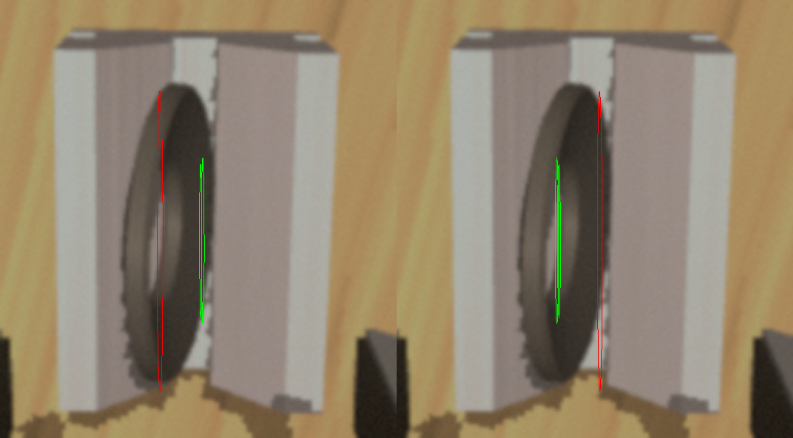

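Which way the crown points is still ambiguous: the ring shows wider than an edge-on view should. I'll fit a ring model to the silhouettes in all three cameras.

```bash
cat > fit.py <<'E'
from h import *
def mesh(nt=120,sec=None):
    # section corners (axial, r) mm
    sec=np.array([(-5,34.3),(0.4,35),(5,18.7),(-0.4,18)])/1000 if sec is None else sec
    # refine edges
    V=[];F=[];L=[]
    th=np.linspace(0,2*np.pi,nt,endpoint=False)
    for k in range(4):
        a,b=sec[k],sec[(k+1)%4]
        for i in range(nt):
            j=(i+1)%nt;i0=len(V)
            for (p,t) in((a,i),(b,i),(b,j),(a,j)): V.append((p[0],p[1]*np.cos(th[t]),p[1]*np.sin(th[t])))
            F.append((i0,i0+1,i0+2,i0+3));L.append(k)   #0 rim edge,1 crown cone face,2 bore edge,3 hollow face
    return np.array(V),np.array(F),np.array(L)
V,F,L=mesh()
N=np.cross(V[F[:,1]]-V[F[:,0]],V[F[:,3]]-V[F[:,0]])
# orient outward: section centroid at r=26.5,ax0
cen=V[F].mean(1); rr=np.linalg.norm(cen[:,1:],axis=1,keepdims=True); core=np.c_[np.zeros(len(cen)),cen[:,1:]/rr*.0265]
sg=np.sign((N*(cen-core)).sum(1));N=N*sg[:,None];N/=np.linalg.norm(N,axis=1,keepdims=True)
def pose(x,y,z,yaw,pitch,s):
    ax=s*np.array([np.cos(yaw)*np.cos(pitch),np.sin(yaw)*np.cos(pitch),np.sin(pitch)])
    u=np.cross([0,0,1],ax);u/=np.linalg.norm(u);w=np.cross(ax,u)
    return np.c_[ax,u,w],np.array([x,y,z])
def render(P,R,t,win,sc,shade=False):
    K,Rc,tc=P; W=V@R.T+t; Cc=-Rc.T@tc
    c=W@Rc.T+tc; uv=c@K.T; uv=uv[:,:2]/uv[:,2:]
    uv=(uv-[win[1],win[0]])*sc
    img=np.zeros((int((win[2]-win[0])*sc),int((win[3]-win[1])*sc)),np.uint8)
    Nw=N@R.T; fc=W[F].mean(1); vis=(Nw*(Cc-fc)).sum(1)>0
    order=np.argsort(-np.linalg.norm(fc-Cc,axis=1))
    val=[200,120,250,60]
    for f in order:
        if vis[f]: cv2.fillConvexPoly(img,np.round(uv[F[f]]).astype(np.int32),val[L[f]] if shade else 255)
    return img
E
python3 - <<'E'
from fit import *
d={}
for c in['wrist','top','scene']:
    P=cam(c);im=vision.camera(c)
    r=vision.silhouettes('spring_center',c)
    b=[(x['confidence'],np.round(x['at']).tolist(),int(x['mask'].sum())) for x in r];print(c,b)
    tgt={'wrist':(240,315),'top':(276,392),'scene':(212,304)}[c]
    x=min(r,key=lambda x:np.hypot(*(np.array(x['at'])-tgt)))
    d[c+'_m']=x['mask'];d[c+'_i']=im
    for k,v in zip('KRt',P):d[c+'_'+k]=v
np.savez('fit.npz',**d)
E
```

```text
wrist [(0.95, [242.0, 320.0], 2779), (0.81, [124.0, 168.0], 5904), (0.79, [56.0, 341.0], 6126), (0.72, [218.0, 478.0], 4959), (0.62, [356.0, 260.0], 1526)]
top [(0.93, [311.0, 472.0], 429), (0.83, [272.0, 308.0], 866), (0.81, [204.0, 364.0], 430)]
scene [(0.95, [268.0, 267.0], 557), (0.9, [204.0, 304.0], 584), (0.9, [262.0, 348.0], 512), (0.83, [219.0, 355.0], 385), (0.53, [210.0, 275.0], 324), (0.23, [334.0, 300.0], 785)]
```

```bash
cat > fit2.py <<'E'
from fit import *
from scipy.optimize import minimize
d=np.load('fit.npz');wins={'wrist':(170,290,305,340),'top':(250,370,300,420),'scene':(185,275,245,335)}
wins={'wrist':(170,285,305,345),'top':(255,365,300,420),'scene':(190,280,240,330)}
P={c:[d[c+'_'+k] for k in'KRt'] for c in wins}
sc=4
M={}
for c,w in wins.items():
    m=d[c+'_m'][w[0]:w[2],w[1]:w[3]].astype(np.uint8)*255;M[c]=cv2.resize(m,None,fx=sc,fy=sc,interpolation=cv2.INTER_LINEAR)>127
def cost(p,s,cams):
    R,t=pose(p[0]/1000,p[1]/1000,p[2]/1000,p[3]/57.3,p[4]/57.3,s);e=0
    for c in cams:
        i=render(P[c],R,t,wins[c],sc)>0
        e+=1-(i&M[c]).sum()/(i|M[c]).sum()
    return e
if __name__=='__main__':
  for cams in [('wrist',),('top',),('wrist','top')]:
    for s in(1,-1):
      best=None
      for y0 in (5,15,22):
       for p0 in(-8,0,8):
        S=np.array([[434,-221,56,y0,p0]]*6,float);S[1:]+=np.diag([3,3,2,5,5])
        r=minimize(lambda p:cost(p,s,cams)+1e-3*((p[2]-56)/1)**2,S[0],method='Nelder-Mead',options=dict(initial_simplex=S,maxfev=90))
        if best is None or r.fun<best.fun:best=r
      print(cams,s,round(best.fun,4),np.round(best.x,1),flush=True)
E
time timeout 550 python3 fit2.py
```

```text
('wrist',) 1 0.0798 [ 435.4 -220.1   56.5   13.8   11.9]
('wrist',) -1 0.0505 [ 431.7 -221.    54.9   14.1   12.7]
('top',) 1 1.0 [ 434. -221.   56.    5.   -8.]
('top',) -1 1.0 [ 434. -221.   56.    5.   -8.]
('wrist', 'top') 1 1.0798 [ 435.4 -220.1   56.5   13.8   11.9]
('wrist', 'top') -1 1.0505 [ 431.7 -221.    54.9   14.1   12.7]
real	0m41.350s
user	0m35.199s
sys	0m0.294s
```

```bash
python3 - <<'E'
from fit2 import *
rows=[]
for c in('wrist','scene','top'):
    w=wins[c];im=cv2.resize(d[c+'_i'][w[0]:w[2],w[1]:w[3]],None,fx=4,fy=4,interpolation=cv2.INTER_CUBIC)
    if c!='wrist': im=np.clip(im.astype(float)*1.5,0,255).astype(np.uint8)
    t=[im]
    for s,p in((1,[435.4,-220.1,56.5,13.8,11.9]),(-1,[431.7,-221,54.9,14.1,12.7])):
        R,tt=pose(p[0]/1000,p[1]/1000,p[2]/1000,p[3]/57.3,p[4]/57.3,s)
        t.append(cv2.cvtColor(render(P[c],R,tt,w,4,True),cv2.COLOR_GRAY2BGR))
    rows.append(np.hstack(t))
W=max(r.shape[1] for r in rows)
rows=[np.pad(r,((0,0),(0,W-r.shape[1]),(0,0))) for r in rows]
b=np.vstack(rows);s=min(800/b.shape[1],600/b.shape[0]);print(b.shape);cv2.imwrite('pics/cmp.png',cv2.resize(b,None,fx=s,fy=s,interpolation=cv2.INTER_AREA))
E
```

```text
(920, 720, 3)
```

View pics/cmp.png

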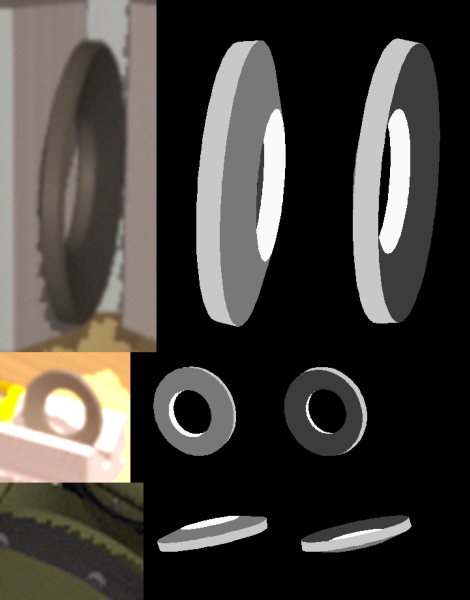

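The model comparison settles it. The wrist picture matches the right-hand render: the hollow faces +x, the crown faces -x, and the ring leans about 12.7° towards -x at the top. The top plate section therefore stands nearly vertical at about (0.426, -0.222). I'll go down there.

Call:
{"api": "arm_command", "payload": {"plan": [-0.2, -0.024, -0.001, -0.06, -0.008, -0.2, -0.024, -0.001, -0.12, -0.008, -0.2, -0.024, -0.001, -0.165, -0.008, -0.2, -0.024, -0.001, -0.198, -0.008, -0.2, -0.024, -0.001, -0.198, -0.008], "newtons": 15}}

```text
time_s: 3.7
ee_pos: [0.4263, -0.2223, 0.2602]
eef_rot: [-3.14, -0.002, 1.82]
force: [-0.0, -0.2, 0.1]
grip_width: 0.0563
```

```bash
python3 - <<'E'
from h import *
from station import sensors
o=sensors.get_obs();print(o['time_s'],o['ee_pos'],o['eef_rot'],o['grip_width'],o['force'])
im=vision.camera('wrist');cv2.imwrite('pics/w2.png',im)
from fit import *
P=cam('wrist')
for s,p in ((-1,[431.7,-221,54.9,14.1,12.7]),):
    R,t=pose(p[0]/1000,p[1]/1000,p[2]/1000,p[3]/57.3,p[4]/57.3,s)
    m=render(P,R,t,(0,0,480,640),1)
    cs,_=cv2.findContours(m,cv2.RETR_CCOMP,cv2.CHAIN_APPROX_NONE);cv2.drawContours(im,cs,-1,(0,255,0),1)
cv2.imwrite('pics/w2o.png',im)
im=vision.camera('scene');cv2.imwrite('pics/s2.png',cv2.resize(im[130:290,220:400],None,fx=4,fy=4)[:600])
E
```

```text
3.7 [ 0.42628155 -0.22226034  0.26015708] [-3.13989435e+00 -1.77473991e-03  1.81965049e+00] 0.0562583926795001 [-0.01949544 -0.22048873  0.13300323]
```

View pics/w2o.png

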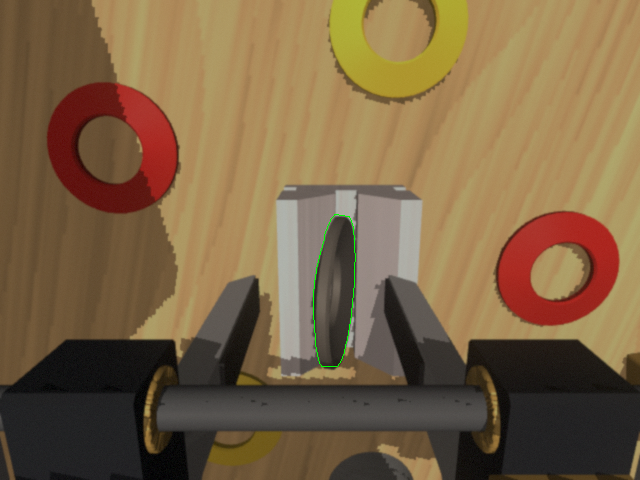

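View pics/s2.png

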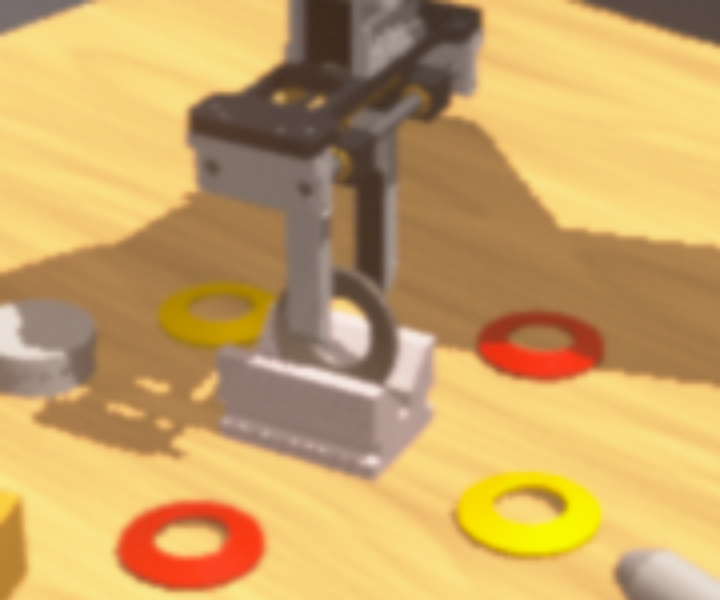

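The overlay fits the ring in the second view too, and the ring is centred between the fingers (column 320 against 322). Closing now.

Call:
{"api": "arm_command", "payload": {"plan": [1, 0, 0, 0, 0, 1, 0, 0, 0, 0, 1, 0, 0, 0, 0, 1, 0, 0, 0, 0, 1, 0, 0, 0, 0, 1, 0, 0, 0, 0, 1, 0, 0, 0, 0, 1, 0, 0, 0, 0], "newtons": 20}}

```text
time_s: 4.6
ee_pos: [0.4264, -0.2223, 0.2613]
eef_rot: [-3.141, -0.0, 1.82]
force: [-1.6, 0.1, -0.6]
grip_width: 0.0055
```

The grip is 5.5 mm, so the plate lies flat on the pads. Lifting.

Call:
{"api": "arm_command", "payload": {"plan": [1, 0, 0, 0.03, 0, 1, 0, 0, 0.08, 0, 1, 0, 0, 0.15, 0, 1, 0, 0, 0.2, 0, 1, 0, 0, 0.2, 0]}}

```text
time_s: 5.1
ee_pos: [0.4267, -0.2225, 0.3446]
eef_rot: [3.138, 0.004, 1.82]
force: [-0.4, -0.5, -2.3]
grip_width: 0.0053
```

```bash
python3 - <<'E'
from fit import *
from station import sensors
from scipy.spatial.transform import Rotation as Ro
o=sensors.get_obs();print(o['time_s'],o['ee_pos'],o['eef_rot'],o['grip_width'],o['force'])
P=cam('wrist')
im=vision.camera('wrist');r=vision.silhouettes('spring_center','wrist')
print([(x['confidence'],np.round(x['at']).tolist(),int(x['mask'].sum())) for x in r])
x=min(r,key=lambda x:np.hypot(*(np.array(x['at'])-(300,322))))
np.savez('held.npz',m=x['mask'],i=im,K=P[0],R=P[1],t=P[2],pos=o['ee_pos'],rot=o['eef_rot'])
# predicted held pose
p=[431.7,-221,54.9+80,14.1,14]
R,t=pose(p[0]/1000,p[1]/1000,p[2]/1000,p[3]/57.3,p[4]/57.3,-1)
m=render(P,R,t,(0,0,480,640),1)
cs,_=cv2.findContours(m,cv2.RETR_CCOMP,cv2.CHAIN_APPROX_NONE);j=im.copy();cv2.drawContours(j,cs,-1,(0,255,0),1)
cs,_=cv2.findContours(x['mask'].astype(np.uint8),cv2.RETR_CCOMP,cv2.CHAIN_APPROX_NONE);cv2.drawContours(j,cs,-1,(255,0,255),1)
cv2.imwrite('pics/w3.png',j)
im=vision.camera('scene');cv2.imwrite('pics/s3.png',cv2.resize(im[130:290,220:400],None,fx=4,fy=4)[:600])
E
```

```text
5.1 [ 0.42671971 -0.22247398  0.34459266] [3.13787412 0.00371305 1.81974534] 0.005300600410448528 [-0.44683931 -0.45303236 -2.28072957]
[(0.76, [127.0, 182.0], 5428), (0.72, [214.0, 488.0], 4858), (0.71, [265.0, 332.0], 3131), (0.64, [57.0, 348.0], 6141), (0.59, [323.0, 240.0], 1412)]
```

View pics/w3.png

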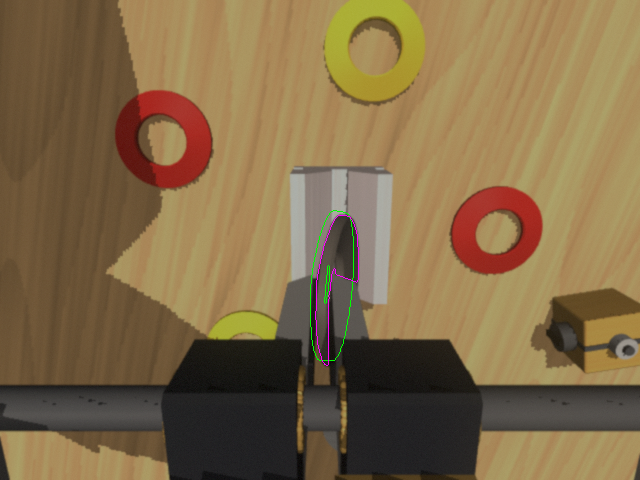

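View pics/s3.png

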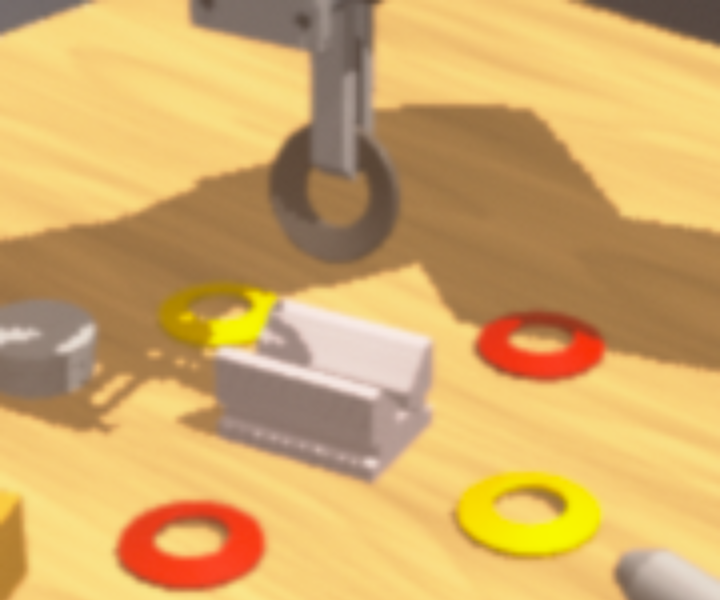

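The spring is up, but the fingertips sit only about 7 mm above its centre and would hit the shank, which is 15.5 mm in radius. I'll set it back in the slot and regrip about 11 mm higher, with the tips near the bore edge.

Call:
{"api": "arm_command", "payload": {"plan": [1, 0, 0, -0.08, 0, 1, 0, 0, -0.14, 0, 1, 0, 0, -0.17, 0, 1, 0, 0, -0.185, 0, 1, 0, 0, -0.198, 0, 1, 0, 0, -0.198, 0, 1, 0, 0, -0.198, 0, 0.4, 0, 0, -0.198, 0, 0.4, 0, 0, -0.198, 0, 0.4, 0, 0, -0.198, 0, 0.4, 0, 0, -0.198, 0, 0.4, 0, 0, -0.17, 0, 0.4, 0, 0, -0.17, 0]}}

```text
time_s: 6.55
ee_pos: [0.4268, -0.2225, 0.275]
eef_rot: [3.14, 0.002, 1.82]
force: [0.1, 1.1, -1.0]
grip_width: 0.0282
```

```bash
python3 - <<'E'
from fit import *
from station import sensors
o=sensors.get_obs();print(o['time_s'],o['ee_pos'],o['eef_rot'],o['grip_width'],o['force'])
P=cam('wrist')
im=vision.camera('wrist');j=im.copy()
for k,(p,col) in enumerate([([431.7,-221,54.9,14.1,12.7],(0,255,0))]):
    R,t=pose(p[0]/1000,p[1]/1000,p[2]/1000,p[3]/57.3,p[4]/57.3,-1)
    m=render(P,R,t,(0,0,480,640),1)
    cs,_=cv2.findContours(m,cv2.RETR_CCOMP,cv2.CHAIN_APPROX_NONE);cv2.drawContours(j,cs,-1,col,1)
cv2.imwrite('pics/w4.png',np.hstack([cv2.resize(z[150:400,220:430],None,fx=1.9,fy=1.9) for z in (im,j)]))
im=vision.camera('scene');cv2.imwrite('pics/s4.png',cv2.resize(im[130:290,220:400],None,fx=4,fy=4)[:600])
E
```

```text
6.55 [ 0.42675956 -0.22253103  0.27502647] [3.14002319e+00 1.61733321e-03 1.81975656e+00] 0.028161284008468436 [ 0.13230549  1.06807752 -0.99057157]
```

View pics/w4.png

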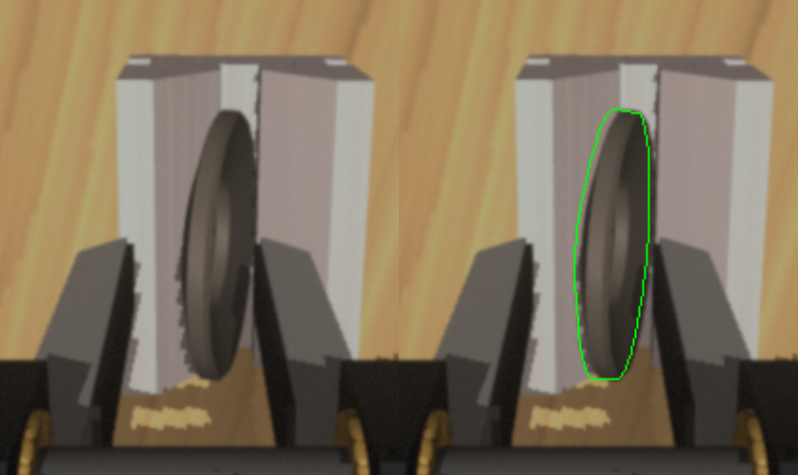

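View pics/s4.png

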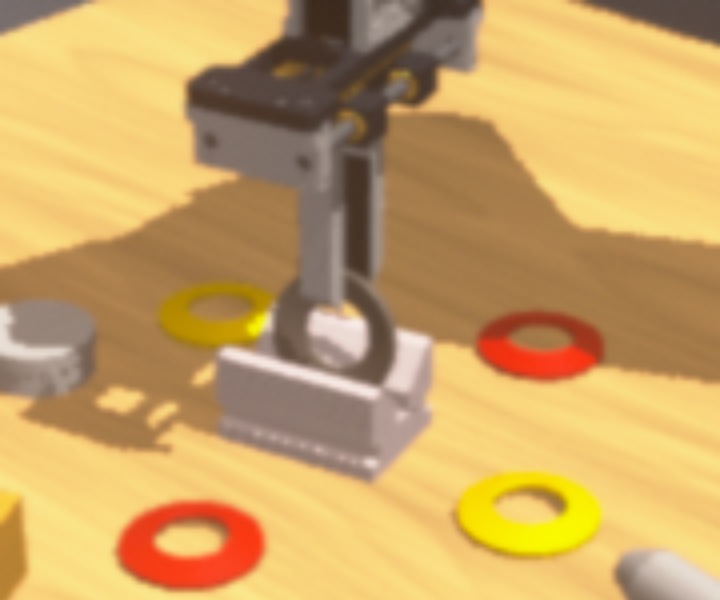

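Call:
{"api": "arm_command", "payload": {"plan": [0.4, 0, 0, -0.004, 0, 1, 0, 0, -0.004, 0, 1, 0, 0, -0.004, 0, 1, 0, 0, -0.004, 0, 1, 0, 0, -0.004, 0, 1, 0, 0, -0.004, 0, 1, 0, 0, -0.004, 0], "newtons": 20}}

```text
time_s: 7.35
ee_pos: [0.4264, -0.2224, 0.2717]
eef_rot: [-3.141, -0.0, 1.82]
force: [-2.4, -1.3, -1.4]
grip_width: 0.0052
```

Call:
{"api": "arm_command", "payload": {"plan": [1, 0, 0, 0.03, 0, 1, 0, 0, 0.08, 0, 1, 0, 0, 0.15, 0, 1, 0, 0, 0.2, 0, 1, 0, 0, 0.2, 0, 1, 0, 0, 0.2, 0]}}

```text
time_s: 7.95
ee_pos: [0.4264, -0.2222, 0.3519]
eef_rot: [3.141, 0.0, 1.82]
force: [0.1, 0.4, -1.5]
grip_width: 0.0054
```

```bash
python3 - <<'E'
from fit import *
from station import sensors
o=sensors.get_obs();print(o['time_s'],o['ee_pos'],o['eef_rot'],o['grip_width'],o['force'])
d={}
for c in('wrist','scene','top'):
    P=cam(c);im=vision.camera(c);d[c+'_i']=im
    for k,v in zip('KRt',P):d[c+'_'+k]=v
np.savez('held.npz',pos=o['ee_pos'],rot=o['eef_rot'],**d)
for n in('shank_tip','seat'):
  for c in('top','scene'):
    vision.camera(c) if 0 else None
    print(n,c,[(np.round(x['at'],1).tolist(),round(x['confidence'],2)) for x in vision.pinpoint(n,c)])
cv2.imwrite('pics/w5.png',np.hstack([cv2.resize(d['wrist_i'][190:400,220:430],(400,400)),cv2.resize(d['scene_i'][130:250,250:370],(400,400))]))
t=cv2.resize(d['top_i'][190:270,180:280],(800,640))
cv2.imwrite('pics/t5.png',t[:600])
cv2.imwrite('pics/s5.png',cv2.resize(d['scene_i'][240:340,340:460],(720,600),interpolation=cv2.INTER_CUBIC))
E
```

```text
7.95 [ 0.42635209 -0.22224253  0.35193163] [3.14102790e+00 4.37381083e-04 1.81975722e+00] 0.005383390898846655 [ 0.05773967  0.37594215 -1.5361727 ]
shank_tip top [([228.9, 250.1], 0.67)]
shank_tip scene [([266.8, 374.7], 0.58)]
seat top [([226.1, 203.9], 0.96)]
seat scene [([292.7, 409.1], 0.75)]
```

View pics/w5.png

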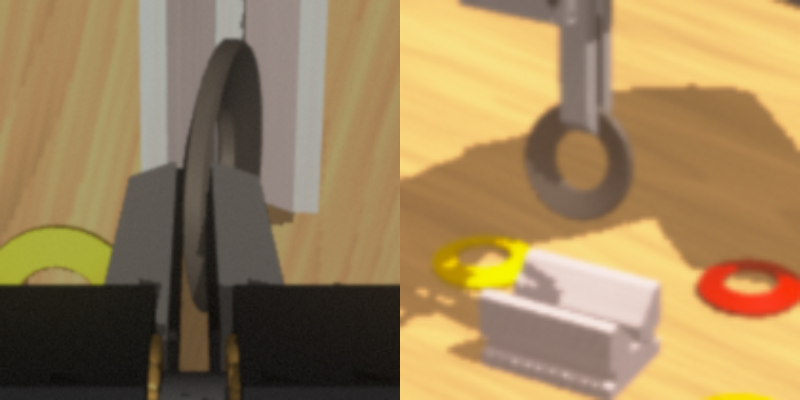

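View pics/t5.png

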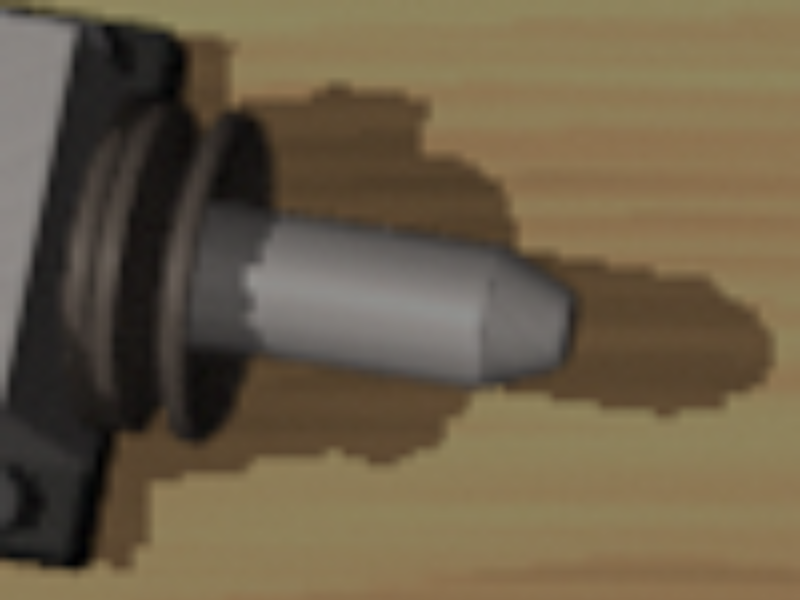

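View pics/s5.png

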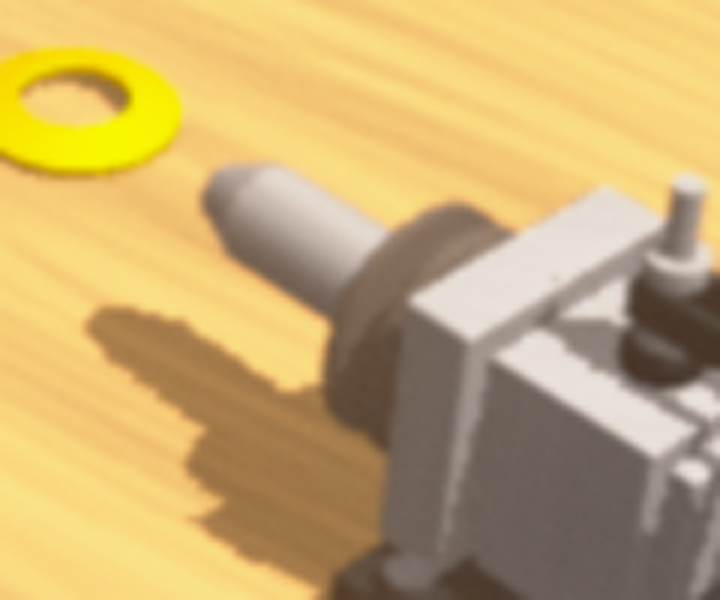

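```bash
cat > shank.py <<'E'
from h import *
from scipy.optimize import least_squares
d=np.load('held.npz')
PP={c:[d[c+'_'+k] for k in'KRt'] for c in('wrist','scene','top')}
def hull(p,P):
    T=np.array([p[0],p[1],.06+ (p[3] if len(p)>3 else 0)]);a=np.array([-np.sin(p[2]),np.cos(p[2]),0]);s=np.cross(a,[0,0,1])
    pts=[]
    for off,r in((0,.0075),(.016,.0155),(.068,.0155)):
        for th in np.linspace(0,2*np.pi,90):
            u=proj('',T+a*off+r*(np.cos(th)*s+np.sin(th)*np.array([0,0,1])),P);pts.append([u[1],u[0]])
    return cv2.convexHull(np.float32(pts))
E
python3 - <<'E'
from shank import *
top=[(280,213),(390,228),(480,242),(260,352),(370,370),(470,385),(577,325)]
pts=[(180+x/8,190+y/8) for x,y in top]
# scene crop scale 6, origin col340,row240
sc=[(270,165),(330,202),(380,233),(240,255),(280,282),(320,307),(203,197)]
spts=[(340+x/6,240+y/6) for x,y in sc]
def res(p,w=(1,1)):
    h=hull(p,PP['top']);g=hull(p,PP['scene'])
    return [w[0]*cv2.pointPolygonTest(h,q,True) for q in pts]+[w[1]*cv2.pointPolygonTest(g,q,True) for q in spts]
for w in((1,0),(1,1),(0,1)):
    r=least_squares(res,[.504,.012,-.143],args=(w,),diff_step=1e-3,x_scale=[.01,.01,.1]);print(w,r.x,np.degrees(r.x[2]),np.round(r.fun,1))
p=least_squares(res,[.504,.012,-.143],diff_step=1e-3,x_scale=[.01,.01,.1]).x
for c,w in(('top',(190,270,180,280)),('scene',(240,340,340,440))):
    k=6;im=cv2.resize(d[c+'_i'][w[0]:w[1],w[2]:w[3]],None,fx=k,fy=k,interpolation=cv2.INTER_CUBIC)
    cv2.polylines(im,[np.int32((hull(p,PP[c])-[w[2],w[0]]+.0)*k)],True,(0,255,0),1);cv2.imwrite(f'pics/sh_{c}.png',im)
T=p[:2];a=np.array([-np.sin(p[2]),np.cos(p[2])]);print('seat',T+.072*a,'pred px',proj('',[*(T+.072*a),.0575],PP['top']))
E
```

```text
(1, 0) [ 0.50217588  0.01137027 -0.13695773] -7.847100081196969 [0.6 0.4 0.4 0.6 0.4 0.4 0.  0.  0.  0.  0.  0.  0.  0. ]
(1, 1) [ 0.50197488  0.0121457  -0.15106329] -8.655289242492717 [ 0.9  0.5  0.4  0.2  0.2  0.4 -0.4  0.8  1.9  1.9  0.9  0.8  1.   0.1]
(0, 1) [ 0.50164276  0.01317075 -0.18539265] -10.622216425673093 [ 0.   0.   0.  -0.  -0.   0.  -0.   0.5  1.7  1.3  0.9  1.1  1.5 -0.3]
seat [0.51281012 0.08332574] pred px [224.37482266 208.58189562]
```

View pics/sh_top.png

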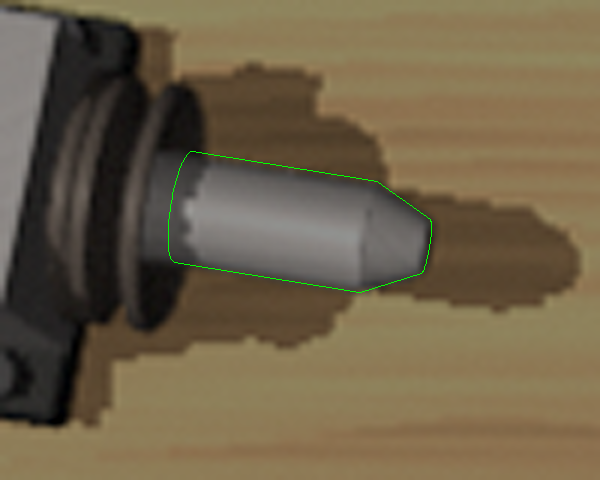

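View pics/sh_scene.png

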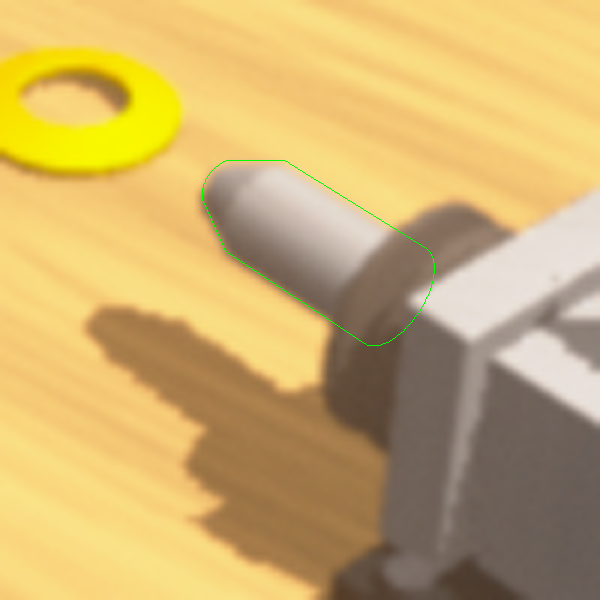

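```bash
cat > held.py <<'E'
from fit import *
d=np.load('held.npz')
PP={c:[d[c+'_'+k] for k in'KRt'] for c in('wrist','scene','top')}
def show(name,lat,dz,jaw=6.86,tilt=15.):
    pos=d['pos'];yaw=d['rot'][2]-np.pi/2   # jaw dir
    j=np.array([np.cos(yaw),np.sin(yaw),0]);l=np.array([-np.sin(yaw),np.cos(yaw),0])
    c=pos+j*jaw/1e3+l*lat/1e3+[0,0,-dz/1e3]
    R,t=pose(*c,yaw,np.radians(tilt),-1);print(c)
    o=[]
    for cc,w in(('wrist',(190,220,400,430)),('scene',(130,250,250,370))):
        k=400/(w[2]-w[0]);im=cv2.resize(d[cc+'_i'][w[0]:w[2],w[1]:w[3]],(400,400),interpolation=cv2.INTER_CUBIC)
        m=render(PP[cc],R,t,w,k);m=cv2.resize(m,(400,400))
        cs,_=cv2.findContours(m,cv2.RETR_CCOMP,cv2.CHAIN_APPROX_NONE);cv2.drawContours(im,cs,-1,(0,255,0),1);o.append(im)
    return np.hstack(o)
if __name__=='__main__':
    cv2.imwrite('pics/held.png',show('',1.2,216.7))
E
python3 held.py
```

```text
[ 0.43270491 -0.21938924  0.13523163]
```

View pics/held.png

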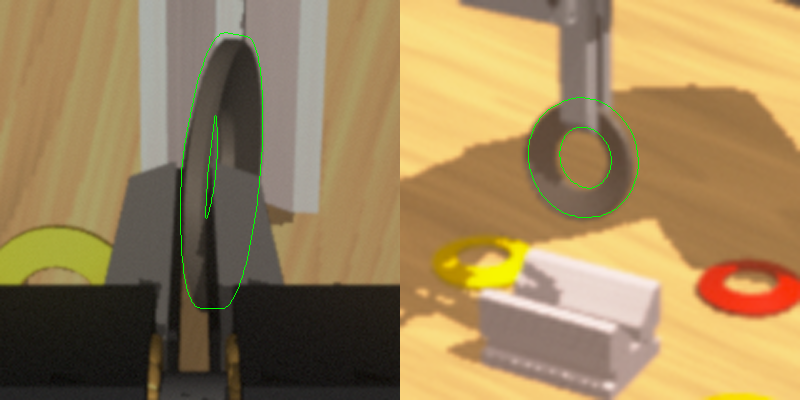

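```bash
python3 - <<'E'
from held import *
a=show('',-0.6,217.5,6.5,13.);cv2.imwrite('pics/held2.png',a)
E
```

```text
[ 0.43279952 -0.22122245  0.13443163]
```

View pics/held2.png

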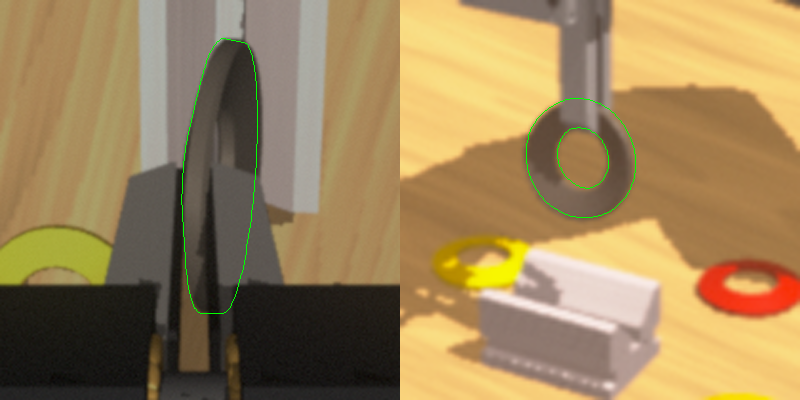

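Call:
{"api": "arm_command", "payload": {"plan": [1, 0.03, 0.08, 0, 0.07, 1, 0.06, 0.16, 0, 0.14, 1, 0.09, 0.24, 0, 0.21, 1, 0.11, 0.32, 0, 0.28, 1, 0.13, 0.38, 0, 0.35, 1, 0.15, 0.43, 0, 0.42, 1, 0.165, 0.47, 0, 0.49, 1, 0.1745, 0.4955, 0, 0.563, 1, 0.1745, 0.4955, 0, 0.563, 1, 0.1745, 0.4955, -0.06, 0.563, 1, 0.1745, 0.4955, -0.12, 0.563, 1, 0.1745, 0.4955, -0.17, 0.563, 1, 0.1745, 0.4955, -0.185, 0.563, 1, 0.1745, 0.4955, -0.185, 0.563, 1, 0.1745, 0.4955, -0.185, 0.563]}}

```text
time_s: 9.8
ee_pos: [0.4965, -0.0244, 0.2787]
eef_rot: [-3.142, 0.001, 2.997]
force: [1.0, 0.2, -1.3]
grip_width: 0.0051
```

```bash
cat > chk.py <<'E'
import sys
from fit import *
from station import sensors
from shank import hull
def chk(n,rel=(1.5,6.4,-217.7),tilt=14.,ax=None):
    o=sensors.get_obs();print(o['time_s'],o['ee_pos'],np.degrees(o['eef_rot']),o['grip_width'],o['force'])
    az=o['eef_rot'][2]+np.pi/2   # crown azimuth
    c=o['ee_pos']+np.array(rel)/1e3;print('C',c,np.degrees(az))
    R,t=pose(*c,az,np.radians(-tilt),1)
    if ax is not None: R,t=pose(*ax)
    out=[]
    for cc,w in(('top',(185,190,275,280)),('scene',(210,320,320,430)),('wrist',(160,210,370,420))):
        P=cam(cc);im=vision.camera(cc);k=4.4 if cc!='wrist' else 2.0
        sz=(int((w[3]-w[1])*k),int((w[2]-w[0])*k))
        i=cv2.resize(im[w[0]:w[2],w[1]:w[3]],sz,interpolation=cv2.INTER_CUBIC);q=i.copy()
        m=cv2.resize(render(P,R,t,w,k),sz)
        cs,_=cv2.findContours(m,cv2.RETR_CCOMP,cv2.CHAIN_APPROX_NONE);cv2.drawContours(q,cs,-1,(0,255,0),1)
        cv2.polylines(q,[np.int32((hull([.502,.012,-.143],P)-[w[1],w[0]])*k)],True,(255,255,0),1)
        cv2.imwrite(f'pics/{n}_{cc}.png',np.hstack([q,i])[:600,:800])
E
python3 -c "
from chk import *
chk('c1')"
```

```text
9.8 [ 0.49647128 -0.02443785  0.27872438] [-1.79999960e+02  6.26692377e-02  1.71726834e+02] 0.00510080967640995 [ 1.00121325  0.21570907 -1.26441185]
C [ 0.49797128 -0.01803785  0.06102438] 261.7268335579691
```

View pics/c1_top.png

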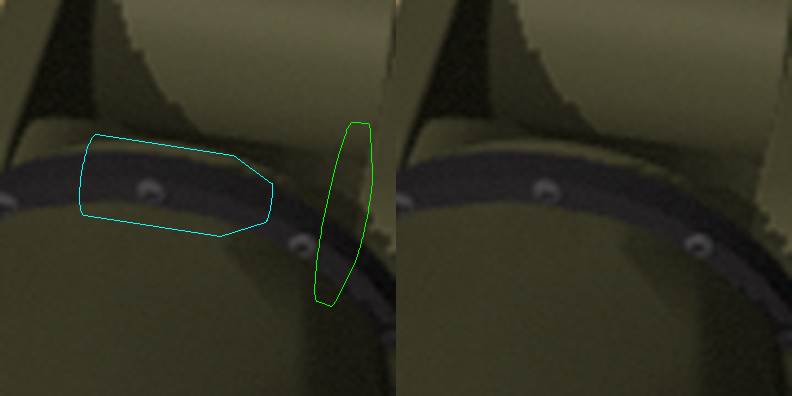

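View pics/c1_scene.png

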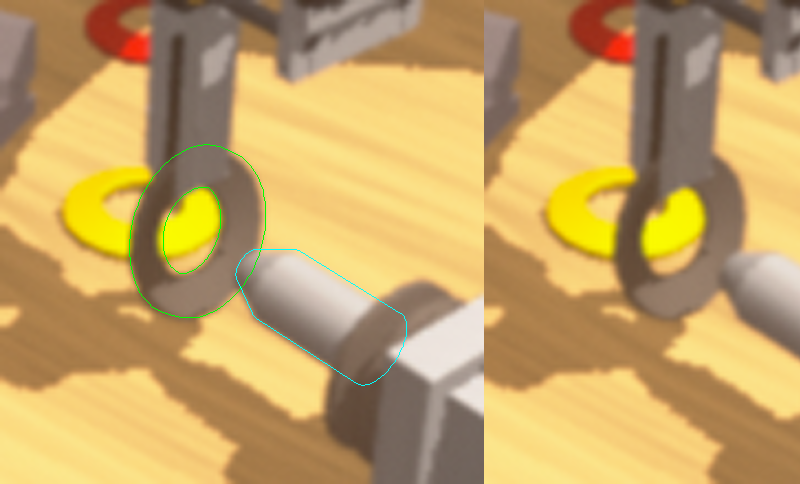

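View pics/c1_wrist.png

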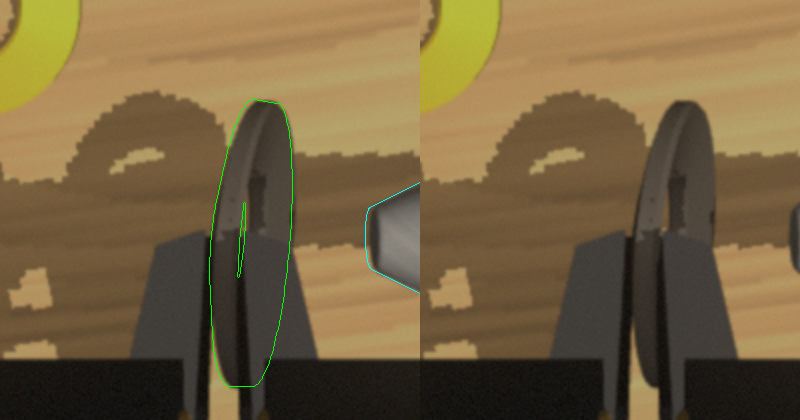

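The wrist and scene overlays agree: the ring is coaxial with the shank, about 30 mm off the tip, crown outwards. The top view is blocked by the arm. Advancing along the axis in two steps.

Call:
{"api": "arm_command", "payload": {"plan": [1, 0.003, 0.02, 0, 0, 1, 0.006, 0.04, 0, 0, 1, 0.009, 0.06, 0, 0, 1, 0.011, 0.075, 0, 0, 1, 0.013, 0.09, 0, 0, 1, 0.015, 0.104, 0, 0, 1, 0.015, 0.104, 0, 0]}}

```text
time_s: 10.65
ee_pos: [0.5023, 0.0181, 0.2778]
eef_rot: [3.142, -0.0, 3.0]
force: [-0.3, 0.1, -0.9]
grip_width: 0.0051
```

```bash
python3 -c "
from chk import *
chk('c2')"
```

```text
10.65 [0.50232162 0.01805168 0.27780684] [ 1.79998782e+02 -4.27336508e-03  1.71860779e+02] 0.005131833623042587 [-0.32445063  0.13328645 -0.9251651 ]
C [0.50382162 0.02445168 0.06010684] 261.86077943981724
```

View pics/c2_scene.png

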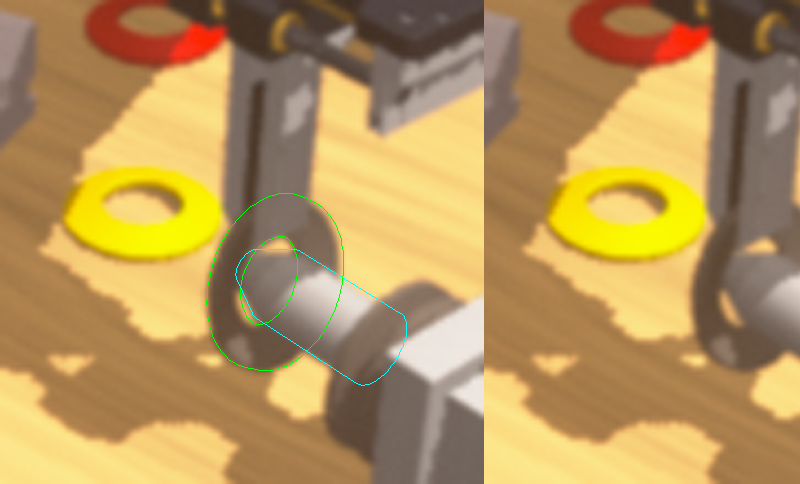

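View pics/c2_wrist.png

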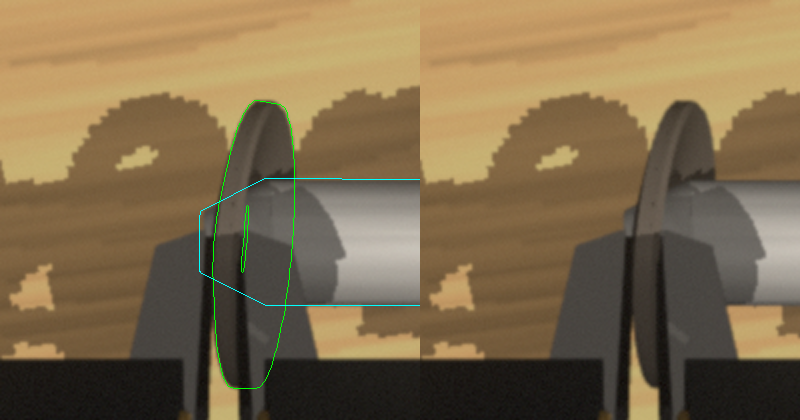

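The tip is through the bore, centred, with no contact force. Continuing another 29 mm.

Call:
{"api": "arm_command", "payload": {"plan": [1, 0.001, 0.01, 0, 0, 1, 0.003, 0.02, 0, 0, 1, 0.004, 0.03, 0, 0, 1, 0.006, 0.04, 0, 0, 1, 0.007, 0.05, 0, 0, 1, 0.009, 0.06, 0, 0, 1, 0.0105, 0.072, 0, 0, 1, 0.0105, 0.072, 0, 0]}}

```text
time_s: 11.6
ee_pos: [0.5065, 0.0468, 0.2778]
eef_rot: [3.142, -0.0, 2.999]
force: [-0.2, -0.6, -1.8]
grip_width: 0.0055
```

```bash
python3 -c "
from chk import *
chk('c3')"
```

```text
11.6 [0.50651304 0.04678801 0.27782504] [ 1.79998379e+02 -1.05772607e-05  1.71856106e+02] 0.0055100515062220445 [-0.17730927 -0.63763776 -1.79510956]
C [0.50801304 0.05318801 0.06012504] 261.85610595435475
```

View pics/c3_scene.png

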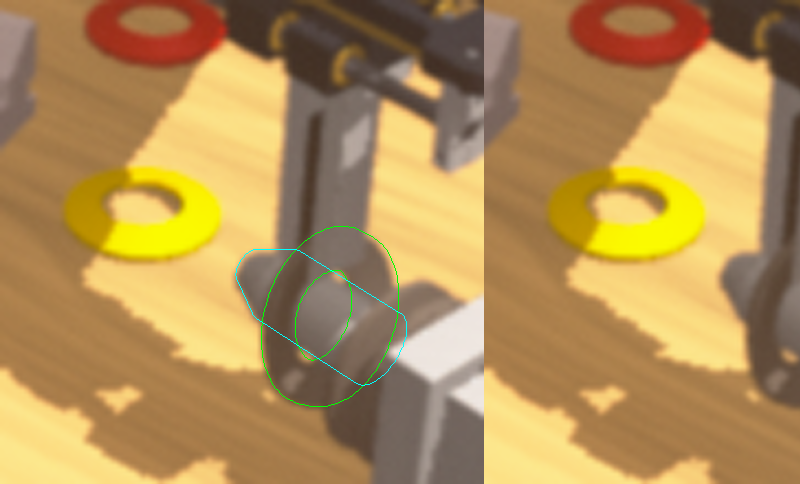

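View pics/c3_wrist.png

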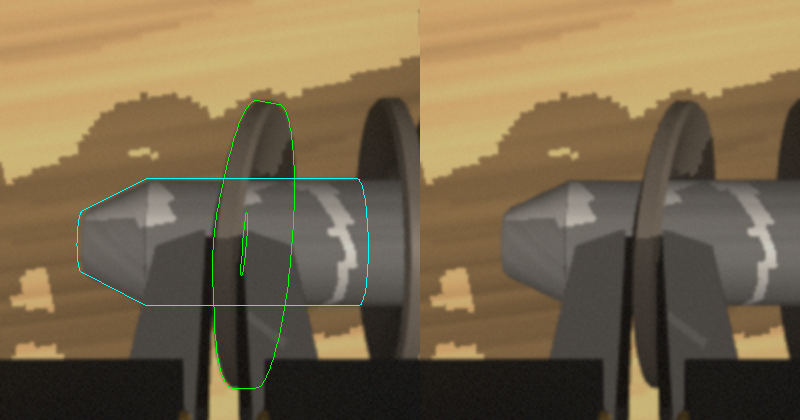

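The spring is on the cylindrical part of the shank, 41 mm in from the tip. Now I'll release it, lift away and look.

Call:
{"api": "arm_command", "payload": {"plan": [0.35, 0, 0, 0, 0, 0.35, 0, 0, 0, 0, 0.35, 0, 0, 0, 0, 0.35, 0, 0, 0, 0, 0.35, 0, 0, 0.03, 0, 0.35, 0, 0, 0.08, 0, 0.35, 0, 0, 0.15, 0, 0.35, 0, 0, 0.175, 0, 0.35, 0, 0, 0.175, 0]}}

```text
time_s: 12.65
ee_pos: [0.5065, 0.0462, 0.3493]
eef_rot: [3.141, 0.003, 2.999]
force: [-0.0, -0.1, -0.3]
grip_width: 0.0306
```

```bash
python3 -c "
from chk import *
chk('c4')
for p,z in(((180,42),.235),((195,85),.2),((200,100),.146),((190,110),.146)):print(onz('top',p,z))
"
```

```text
12.65 [0.50651485 0.04623388 0.34933681] [1.79975751e+02 1.67253991e-01 1.71826027e+02] 0.030558660623126357 [-0.0190972  -0.05526489 -0.31795531]
C [0.50801485 0.05263388 0.13163681] 261.826027366701
[0.53568342 0.2774807  0.235     ]
[0.52420756 0.2318311  0.2       ]
[0.53033854 0.23165685 0.146     ]
[0.54621086 0.21766974 0.146     ]
```

View pics/c4_scene.png

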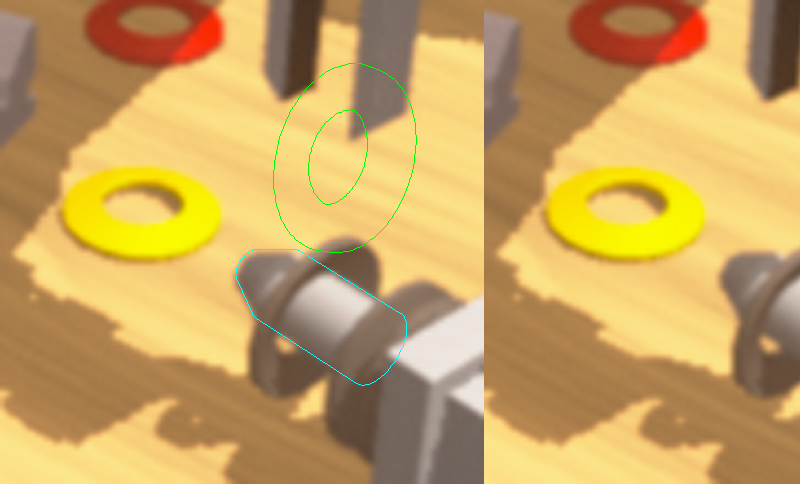

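View pics/c4_wrist.png

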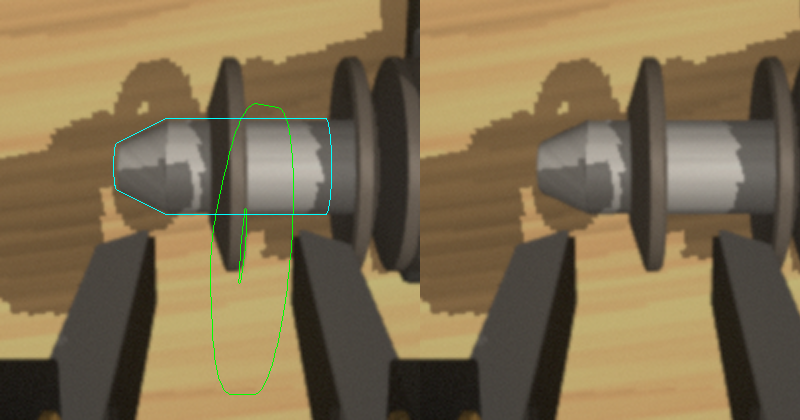

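The spring hangs freely and square on the shank, crown outwards. Next I'll turn the jaws across the shank and straddle it on the outward side.

Call:
{"api": "arm_command", "payload": {"plan": [0.21, -0.007, -0.0565, 0, -0.07, 0.21, -0.007, -0.0565, 0, -0.14, 0.21, -0.007, -0.0565, 0, -0.21, 0.21, -0.007, -0.0565, 0, -0.28, 0.21, -0.007, -0.0565, 0, -0.35, 0.21, -0.007, -0.0565, 0, -0.42, 0.21, -0.007, -0.0565, 0, -0.49, 0.21, -0.007, -0.0565, 0, -0.56, 0.21, -0.007, -0.0565, 0, -0.63, 0.21, -0.007, -0.0565, 0, -0.7, 0.21, -0.007, -0.0565, 0, -0.75, 0.21, -0.007, -0.0565, 0, -0.75, 0.21, -0.007, -0.0565, -0.05, -0.75, 0.21, -0.007, -0.0565, -0.1, -0.75, 0.21, -0.007, -0.0565, -0.13, -0.75, 0.21, -0.007, -0.0565, -0.13, -0.75]}}

```text
time_s: 14.4
ee_pos: [0.5034, 0.0236, 0.2941]
eef_rot: [-3.138, 0.0, 1.43]
force: [0.4, 1.2, -0.4]
grip_width: 0.0371
```

```bash
python3 - <<'E'
from h import *
from station import sensors
from shank import hull
o=sensors.get_obs();print(o['time_s'],o['ee_pos'],np.degrees(o['eef_rot']),o['grip_width'],o['force'])
P=cam('wrist');im=vision.camera('wrist')
cv2.polylines(im,[np.int32(hull([.502,.012,-.143],P))],True,(255,255,0),1);cv2.imwrite('pics/w6.png',im)
a=np.array([.1426,.9898]);print('axial from tip',(o['ee_pos'][:2]-[.502,.012])@a,'lat',(o['ee_pos'][:2]-[.502,.012])@np.array([a[1],-a[0]]))
im=vision.camera('scene');cv2.imwrite('pics/s6.png',cv2.resize(im[180:320,320:480],None,fx=4,fy=4))
E
```

```text
14.4 [0.50339239 0.023616   0.29411112] [-1.79808538e+02  2.27913474e-02  8.19295096e+01] 0.03709398062035536 [ 0.41475009  1.1822161  -0.44776813]
axial from tip 0.011696069672043865 lat -0.00027825324826828826
```

View pics/w6.png

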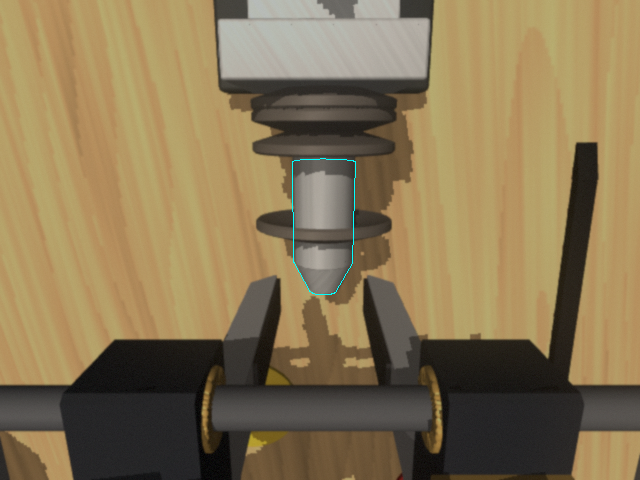

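View pics/s6.png

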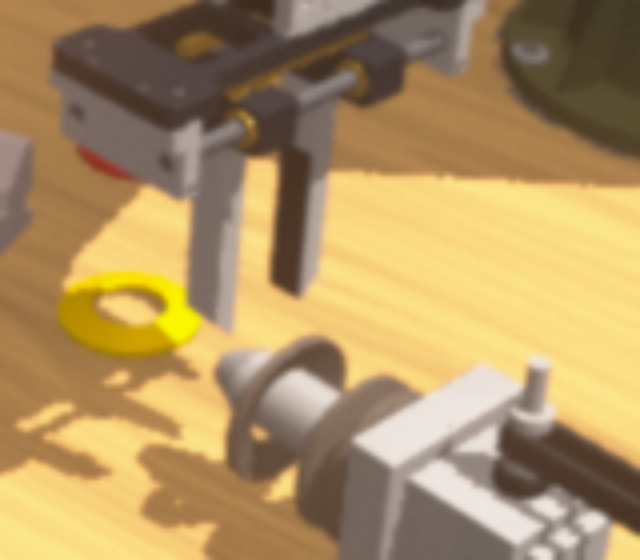

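Call:
{"api": "arm_command", "payload": {"plan": [0.21, 0, 0, -0.05, 0, 0.21, 0, 0, -0.1, 0, 0.21, 0, 0, -0.13, 0, 0.21, 0, 0, -0.13, 0, 0.21, 0.001, 0.01, -0.13, 0, 0.21, 0.003, 0.02, -0.13, 0, 0.21, 0.004, 0.03, -0.13, 0, 0.21, 0.006, 0.04, -0.13, 0, 0.21, 0.007, 0.05, -0.13, 0, 0.21, 0.0085, 0.06, -0.13, 0, 0.21, 0.01, 0.07, -0.13, 0, 0.21, 0.0115, 0.08, -0.13, 0, 0.21, 0.0128, 0.089, -0.13, 0, 0.21, 0.0128, 0.089, -0.13, 0]}}

```text
time_s: 15.9
ee_pos: [0.5088, 0.0596, 0.2438]
eef_rot: [-3.141, -0.0, 1.428]
force: [0.1, 0.5, -0.4]
grip_width: 0.0369
```

```bash
cat > look.py <<'E'
import sys
from h import *
from station import sensors
n=sys.argv[1]
o=sensors.get_obs();print(o['time_s'],o['ee_pos'],np.degrees(o['eef_rot']),o['grip_width'],o['force'])
im=vision.camera('wrist');s=vision.camera('scene')
cv2.imwrite(f'pics/{n}.png',np.hstack([cv2.resize(im[0:300,170:470],(400,400)),cv2.resize(s[200:320,340:460],(400,400),interpolation=cv2.INTER_CUBIC)]))
a=np.array([.1426,.9898]);print('axial from tip',(o['ee_pos'][:2]-[.502,.012])@a,'lat',(o['ee_pos'][:2]-[.502,.012])@np.array([a[1],-a[0]]))
E
python3 look.py l7
```

```text
15.9 [0.50880773 0.05964898 0.24378561] [-1.79992584e+02 -3.73299604e-03  8.18461950e+01] 0.03692986750534788 [ 0.1497325   0.48464791 -0.42054099]
axial from tip 0.04813374175649042 lat -5.6449150341350264e-05
```

View pics/l7.png

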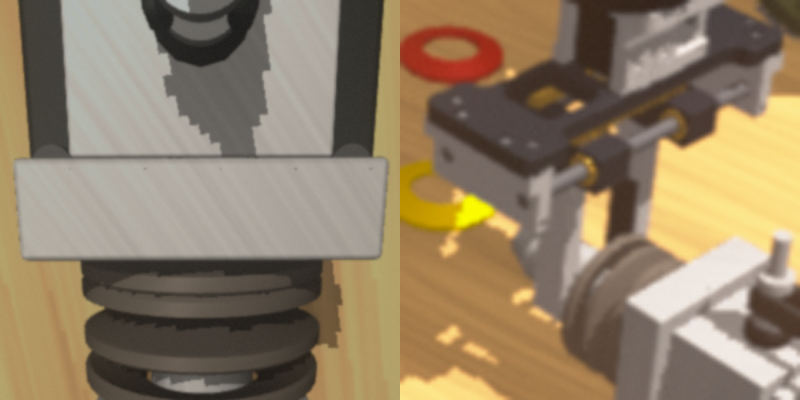

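Call:
{"api": "arm_command", "payload": {"plan": [0.21, 0.0005, 0.0035, 0, 0, 0.21, 0.001, 0.007, 0, 0, 0.21, 0.0017, 0.0115, 0, 0, 0.21, 0.0017, 0.0115, 0, 0]}}

```text
time_s: 16.4
ee_pos: [0.5095, 0.064, 0.2438]
eef_rot: [-3.142, -0.0, 1.428]
force: [0.4, 0.0, 0.2]
grip_width: 0.0373
```

```bash
python3 look.py l8
```

```text
16.4 [0.50948989 0.06401154 0.24382618] [-1.79998780e+02 -3.19890729e-03  8.18301306e+01] 0.03727127000918002 [0.43551348 0.02577622 0.18291324]
axial from tip 0.05254908104452959 lat -3.3508967637024544e-06
```

View pics/l8.png

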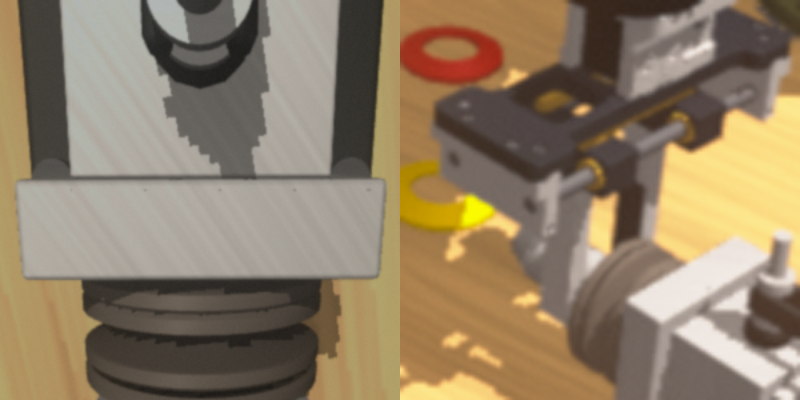

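Nearly closed, with no contact force yet. I'll advance in 0.5–1 mm steps.

Call:
{"api": "arm_command", "payload": {"plan": [0.21, 0.0002, 0.0012, 0, 0, 0.21, 0.0004, 0.0025, 0, 0, 0.21, 0.0004, 0.0025, 0, 0]}}

```text
time_s: 16.8
ee_pos: [0.5096, 0.0649, 0.2438]
eef_rot: [-3.142, 0.0, 1.428]
force: [-0.2, -0.5, -0.8]
grip_width: 0.037
```

Call:
{"api": "arm_command", "payload": {"plan": [0.21, 0.0002, 0.0012, 0, 0, 0.21, 0.0004, 0.0025, 0, 0, 0.21, 0.0004, 0.0025, 0, 0]}}

```text
time_s: 17.1
ee_pos: [0.5098, 0.0656, 0.2439]
eef_rot: [-3.142, 0.001, 1.428]
force: [-1.2, -5.2, 0.8]
grip_width: 0.0373
```

Contact force is 5 N with the finger fronts at 62 mm from the tip, which is exactly where the seated crown should be. I'll press slightly more, then look.

Call:
{"api": "arm_command", "payload": {"plan": [0.21, 0.0002, 0.0014, 0, 0, 0.21, 0.0002, 0.0014, 0, 0, 0.21, 0.0002, 0.0014, 0, 0]}}

```text
time_s: 17.4
ee_pos: [0.5099, 0.0659, 0.2439]
eef_rot: [-3.141, 0.001, 1.428]
force: [-1.4, -9.0, 1.3]
grip_width: 0.0369
```

```bash
python3 look.py l9
```

```text
17.4 [0.50986605 0.06586598 0.24386091] [-1.79991627e+02  7.77876100e-02  8.18323485e+01] 0.03693284609260766 [-1.38289108 -8.97599406  1.3164588 ]
axial from tip 0.05443824110879653 lat 0.00010452603127461771
```

View pics/l9.png

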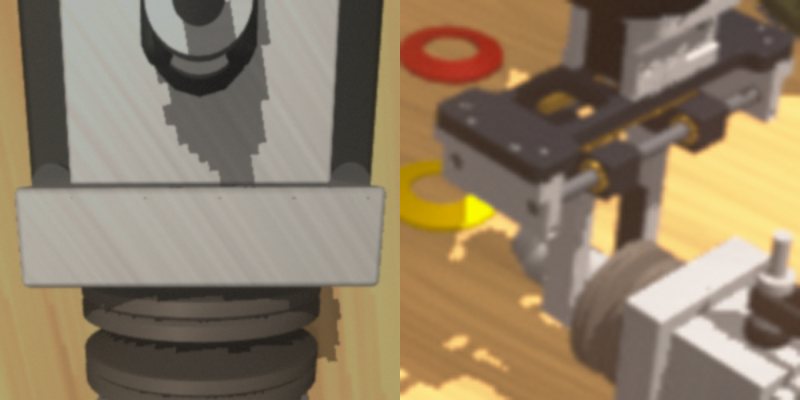

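Seated. I'll back off straight along the axis, lift clear and check.

Call:
{"api": "arm_command", "payload": {"plan": [0.21, -0.001, -0.006, 0, 0, 0.21, -0.004, -0.03, 0, 0, 0.21, -0.01, -0.07, 0, 0, 0.21, -0.0143, -0.1, 0, 0, 0.21, -0.0143, -0.1, 0, 0, 0.21, -0.0143, -0.1, 0.08, 0, 0.21, -0.0143, -0.1, 0.18, 0, 0.21, -0.02, -0.15, 0.25, 0, 0.21, -0.02, -0.15, 0.25, 0]}}

```text
time_s: 18.4
ee_pos: [0.5022, 0.0055, 0.3475]
eef_rot: [3.135, -0.0, 1.427]
force: [-0.1, 0.2, 0.3]
grip_width: 0.037
```

```bash
cat > fin.py <<'E'
from fit import *
from station import sensors
from shank import hull
o=sensors.get_obs();print(o['time_s'],o['ee_pos'],o['grip_width'],o['force'])
a=np.array([.1426,.9898]);C=np.array([.502,.012])+.067*a
R,t=pose(C[0],C[1],.0575,np.arctan2(-a[1],-a[0]),0,1)
out=[]
for cc,w in(('wrist',(40,220,240,420)),('scene',(240,350,330,440))):
    P=cam(cc);im=vision.camera(cc);cv2.imwrite(f'pics/fin_{cc}_full.png',im);k=400/(w[2]-w[0])
    i=cv2.resize(im[w[0]:w[2],w[1]:w[3]],(400,400),interpolation=cv2.INTER_CUBIC);q=i.copy()
    m=cv2.resize(render(P,R,t,w,k),(400,400));cs,_=cv2.findContours(m,cv2.RETR_CCOMP,cv2.CHAIN_APPROX_NONE);cv2.drawContours(q,cs,-1,(0,255,0),1)
    cv2.imwrite(f'pics/fin_{cc}.png',np.hstack([i,q]))
E
python3 fin.py
```

```text
18.4 [0.50217055 0.00552385 0.34754587] 0.037012135413279884 [-0.0684411   0.17777756  0.25557974]
```

View pics/fin_wrist.png

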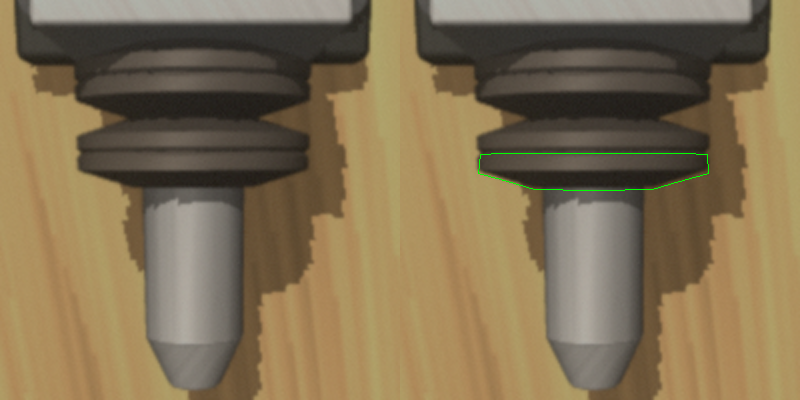

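View pics/fin_scene.png

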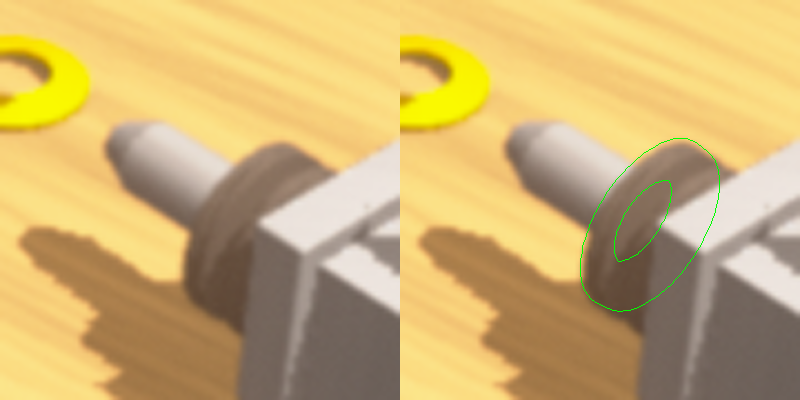

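View pics/fin_scene_full.png

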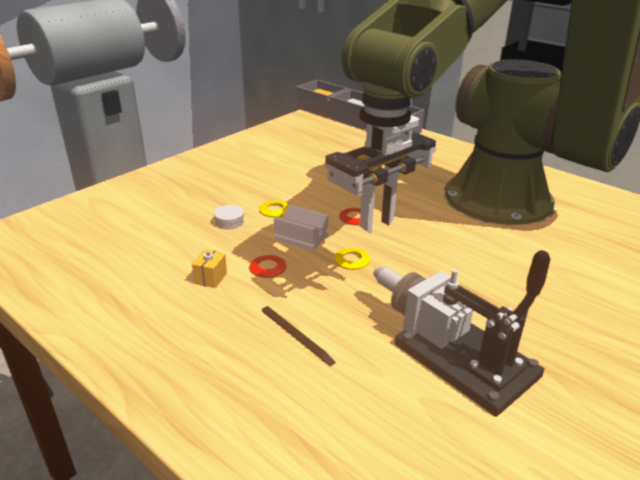

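The wrist picture shows the fourth spring rim to rim and square against the pack, with no gap and its crown outwards. The bystanders are where they were. Handing in.

```bash
python3 -c "
from station import job,sensors
print(job.hand_in());print(sensors.get_obs()['time_s'])"
```

```text
the job is handed in; nothing more can be done
None
the job is handed in; nothing more can be done
```

The fourth spring is on the shank, sitting square against the pack with its crown outwards, and the job is handed in at about 18.5 s of the 48 s allowed.

**What I did:** I took the grey spring from the V-block. The first grip was too low to clear the shank, so I set the spring back in the slot and regripped about 11 mm higher. I threaded it over the shank, released it, then pushed it home with the open fingers straddling the shank, pressing with about 9 N.

**Last checks:**
- **Seating:** pushing force began with the finger fronts 62 mm from the shank tip, where the seated crown should be. The final wrist picture shows rim against rim with no gap, matching the computed seated outline to about 1 mm.
- **Surroundings:** the stick, magnet base, tin and coloured rings look unmoved in the scene picture by eye; I did not re-measure them. The gripper is clear, with about 0.3 N on the wrist.

**What disagreed or failed:**
- In the V-block the spring leaned about 13° at its top, though the text says it stands level.
- The scene camera's overlays were about 1–2 mm off, within its calibration.
- The network missed the spring in the top view, and the arm blocked that view during threading.

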